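# Clamp a coated coupon in the infrared spectrometer's torque-limited press

### The job

Get the blue coated coupon ready for its infrared scan: lay it flat on the amber crystal in the middle of the spectrometer's round steel plate, swing the press arm over it until it meets its stop, then turn the black torque knob clockwise until you feel it break over (its click), stop there and let go. Do not drive the knob on to the end of its break-over, where it turns solid again and would overload the crystal, and leave the other things on the bench where they are.

Things in the scene. Friction and masses are not known exactly. Their poses are not given: they have to be found in the camera images.
- spectrometer: grey and white compact spectrometer, 290 x 220 mm, fixed to the bench; its level dark deck is 88 mm above the bench. Origin under its centre; the crystal is 55 mm along its -x, the pillar 55 mm along its +x. Its press holds the coupon with about 42 N at the knob's preset torque of 0.20 N m
- coupon_blue: the steel coupon with blue coating: flat disc, 30 mm diameter, 8 mm thick, 44 g; origin at the centre of its underside. It starts flat in the white sample tray (210 x 120 mm, floor 5 mm and rim 10 mm above the bench), in a row with the other two coupons at about 55 mm spacing along the tray's long side
- crystal_plate: round steel plate, 90 mm diameter, 6 mm thick, fixed on the spectrometer's deck; origin at the centre of its underside, 88 mm above the bench, so its flat top is 94 mm above the bench. The amber crystal, 11 mm across, lies flush at its centre. Its +x axis points to the pillar, whose axis is 110 mm away; z up
- press_arm (a joint): angle of the swing arm about the upright pillar, rad: 0 = home on its stop, knob and anvil straight above the crystal; grows as the arm swings open, counterclockwise from above, to 2.0. Starts open, 1.2 to 1.9. The hinge stays where it is left (friction about 0.22 N m). Tightening the knob does not open it
- pillar (a point): point on the vertical hinge axis of the arm, 138 mm above the bench, at the bar's mid-height; axes fixed, as the crystal plate's: at joint 0 the arm points along this -x. The pillar stands 18 mm above this point; the hub round it is 42 mm in diameter
- press_bar (a point): middle of the free length of the swing arm's aluminium bar, 60 mm from the hinge axis; the bar is 26 mm wide, 20 mm high (128 to 148 mm above the bench), free from 21 to 88 mm from the hinge axis. This point's -x axis points outward along the arm; the arm closes towards its +y, so it is pushed shut on its -y side
- boss (a point): centre of the round boss (36 mm diameter, 128 to 148 mm above the bench) at the arm's end, on the knob's axis, 110 mm from the hinge axis. Turning the knob clockwise lowers the anvil (12 mm foot) below it by 12 mm a turn, with a steady drag of about 0.12 N m. The foot starts an unknown 0.9 to 5 mm above a laid coupon's top: 0.5 to 2.6 rad of turning
- knob_grip (a point): the torque knob on the arm's end: point on its vertical turning axis, 185 mm above the bench, 7 mm below the top of its black grip bar. The bar is 42 mm long (this point's x), 14 mm thick (its y), 28 mm high, on a round skirt of 44 mm diameter whose top is 21 mm below this point; a steel collar of 32 mm diameter is underneath
- knob_skirt (a point): centre of the top of the knob's round skirt. With the anvil on the coupon the torque rises within some 0.3 rad to 0.20 N m and the knob breaks over: for 0.25 rad it yields at 0.20 to 0.24 N m while the anvil stays put; then it meets its end and drives solid, overloading the crystal. Let go, it springs back through the break-over and the clamp stays tight
- coupon_red: bystander: red coupon in the tray, 30 mm diameter, 8 mm thick; origin under its centre
- coupon_yellow: bystander: yellow coupon in the tray, 30 mm diameter, 8 mm thick; origin under its centre
- tube_rack: bystander: aluminium rack 85 x 200 x 73 mm with glass test tubes standing to 145 mm, at the right side; origin under its centre
- wash_bottle: bystander: white bottle with red cap, 64 mm diameter, 170 mm high, at the right; origin under its centre
- beaker: bystander: empty glass beaker, 72 mm diameter, 90 mm high, at the back left; origin under its centre
- mortar: bystander: white porcelain mortar, 104 mm diameter, 50 mm high, at the back right; origin under its centre
- tweezers: bystander: steel tweezers 130 mm long lying at the left; origin under its centre

How it is judged (in metres and radians):
On the way, in this order (a step that is already met when the one before it is completed fails the run):
1. the blue coupon lies flat and released on the steel plate, its centre within 8 mm of the crystal's, the press arm still open (horizontal distance between coupon_blue and crystal_plate below 0.008 m and z of coupon_blue in the frame of crystal_plate between 0.003 and 0.009 m and angle between coupon_blue's own z axis and vertical below 0.1 rad and contact force between the fingers and coupon_blue below 0.1 N and value of joint press_arm above 0.5 rad), for 0.2 s.
2. the press arm is home on its stop (within 0.05 rad) over the coupon, not yet clamped (value of joint press_arm below 0.05 rad and horizontal distance between coupon_blue and crystal_plate below 0.008 m and contact force between coupon_blue and crystal_plate below 15 N), for 0.2 s.
At the end, for the whole second after the job is handed in: The blue coupon lies flat on the steel plate with its centre within 8 mm of the crystal's, the press arm is home within 0.05 rad, and the released press holds the coupon down with more than 34 N (the click gives about 42 N) (contact force between coupon_blue and crystal_plate above 34 N and value of joint press_arm below 0.05 rad and horizontal distance between coupon_blue and crystal_plate below 0.008 m and z of coupon_blue in the frame of crystal_plate between 0.003 and 0.009 m and angle between coupon_blue's own z axis and vertical below 0.1 rad and linear speed of coupon_blue below 0.02 m/s); the robot touches nothing.
It fails at once if more than 72 N on the crystal plate: knob driven past the end of its break-over, or something rammed on to the plate (contact force between anything else and crystal_plate above 72 N).
It fails at once if another thing on the bench is moved more than 30 mm or knocked over (distance of any of coupon_red, coupon_yellow, tube_rack, wash_bottle, beaker, mortar, tweezers from where it was at the start of the episode above 0.03 m or angle between any of wash_bottle, beaker, tube_rack's own z axis and vertical above 0.5 rad).
It also fails if it takes over 72 s, if anything falls off the work surface, if the arm or the gripper's body presses on something with over 40 N, if the wrist force passes 120 N, or if a joint passes its speed limit or range.

### The arm

A 7-joint arm with a two-finger parallel gripper is mounted at the origin on the work surface. World frame = base frame: x ahead of the robot, y to its left, z up, the work surface at z = 0. Lengths are in mm, angles in rad, forces in N, time in s.
With the tool pointing down it reaches from about 350 to 900 mm from the base axis. Payload 8.1 kg.
Tool frame: the origin (TCP) lies between the finger pads; the fingertips stand r.tip_reach ahead of it and the grasp point (between the pads) is the TCP (r.tip_reach is the distance from the TCP to the fingertips, in mm); z points along the fingers, y is the direction in which the jaws open and shut (so a half turn about z gives the same grasp; the last joint's range is limited). The gripper opens to 85 mm and grips with 20 to 120 N. Pads are 22 mm wide; open, the fingers measure 114 mm over their backs; the gripper's body (76 mm by 85 mm) begins 54 mm behind the grasp point. The pads swing forward as they close: fully open they stand 13 mm farther back than shut.
Start: joints at [-1.286, 0.434, 0.025, 1.573, -0.012, 1.134, -0.075], TCP at [236.373, 578.592, 250.323] pointing down, gripper open.
Joint ranges: [-2.62, 2.62], [-0.44, 2.09], [-1.27, 1.32], [0.08, 2.57], [-1.32, 4.46], [0.12, 2], [-2.74, 2.74]. Speed limits (rad/s): [2.22, 2.22, 3.01, 3.01, 3.14, 3.14, 3.14].

### API

Orientations are given as a rotation vector (axis times angle).
In Python, from workcell import r, snapshot, get_calibration gives the robot as it stands.
- The arm moves only by the shell command python3 -m inch 'ROWS' [OPENING]. ROWS is JSON, a list that holds one entry, the list of rows, each a list of 6 numbers: the shift along the tool's x, y, z in cm, then the turn, a rotation vector about the tool's x, y, z in rad. A call has 1 to 8 rows; each row is the pose to reach, as a shift and turn from the pose measured when the call began, along the tool's axes at that moment; what a row does not reach only later rows make up. A row lasts 1/10 s, in which the tool goes at most 50 mm and 8.59 degrees, less where a joint would pass 70% of its speed; a pose out of reach is approached as far as the arm can. A call with a gripper value outside its range is refused whole. OPENING is the finger opening in cm, from 0 to 8.54, set as the call begins (- or left out, the last holds). The fingers move at their own pace and stop on an object; the grip force is fixed at half the most. Time passes only in rows, so rows that repeat a pose let the fingers close. It gives the time, the measured TCP pose, the force and the opening at its end, in the units of the state.
- r.sense(): the state, without advancing time (a new reading comes with each control period).
- snapshot(name): name is "side" or "top" or "wrist"; returns the picture (400x640x3 uint8, red, green, blue); there is no depth.
- get_calibration(name): a dict with "camera_matrix" (3x3 intrinsics, pixels), "distortion" ([k1, k2, p1, p2, k3] as OpenCV has them; the pictures are not rectified), "xyz" and "rotation" of the camera in the world. Camera axes: x right, y up, looking along -z (the intrinsics and any distortion apply to the point x, -y, -z); pixel columns grow to the right and rows downward; lengths in mm; the calibration is good to about 2 mm. A picture is of the moment at which its call begins: read the wrist's pose just before it. get_calibration takes no time and is no camera call; for the wrist camera it gives the pose at the moment of the call.
- r.job_done(): hands the job in, once; it reports no verdict.
The state is a dict: "t": time; "joint_positions": joint angles; "qd": joint speeds; "tau": joint torques, N m; "position": TCP position; "tool_rot": TCP orientation; "force": force on the tool from outside, world axes, zero at the start; "ft_torque": the same for the moment, N m; "gripper_width": finger opening in mm.
Only numpy, scipy, OpenCV 4.12 (cv2) and the standard library are available. Lean on these libraries where they do the work, as an engineer would, in place of code of your own. Each camera call takes 0.05 s, during which the arm holds its last target.

## Working session

There is one attempt and no reset: what is moved stays moved. The work goes in short steps, Python scripts to look and compute and a shell command to move; the robot and the scene stay as the last step left them, time stands still between calls to the robot, and variables do not carry over. Pictures are saved under pics/ and viewed, and the job is handed in when it is done.

```bash
ls; mkdir -p pics; python3 - <<'E'
from workcell import r, snapshot, get_calibration
import cv2
for n in ("top","side","wrist"):
    print(n,get_calibration(n))
    cv2.imwrite(f"pics/{n}0.png",snapshot(n)[:,:,::-1])
print(r.sense(), r.tip_reach)
E
```

```text
pics
top {'camera_matrix': array([[507.53850795,   0.        , 323.62735919],
       [  0.        , 507.53850795, 198.03981352],
       [  0.        ,   0.        ,   1.        ]]), 'distortion': array([-0.08674495,  0.        ,  0.        ,  0.        ,  0.        ]), 'xyz': array([ 282.9593721 ,  -53.25664987, 1566.5800182 ]), 'rotation': array([ 0.14497806, -0.11986022, -1.5730176 ])}
side {'camera_matrix': array([[381.12177976,   0.        , 315.48227503],
       [  0.        , 381.12177976, 196.2541752 ],
       [  0.        ,   0.        ,   1.        ]]), 'distortion': array([-0.04646608,  0.        ,  0.        ,  0.        ,  0.        ]), 'xyz': array([-106.43690766, -810.99185127,  769.52624837]), 'rotation': array([ 0.96104113, -0.35179566, -0.62380038])}
wrist {'camera_matrix': array([[297.89235592,   0.        , 316.44764713],
       [  0.        , 297.89235592, 199.35919333],
       [  0.        ,   0.        ,   1.        ]]), 'distortion': array([-0.05048493,  0.        ,  0.        ,  0.        ,  0.        ]), 'xyz': array([174.30785578, 603.53931417, 373.39838951]), 'rotation': array([-0.23746874, -0.1576212 ,  1.17550916])}
{'t': 0.15, 'joint_positions': array([-1.28562811,  0.43505744,  0.02497817,  1.57384985, -0.01156503,
        1.13402874, -0.07509575]), 'qd': array([-0.00109519, -0.00273369, -0.00024158, -0.00348547,  0.0011551 ,
        0.00084081,  0.00028956]), 'tau': array([ 9.84930375e-04, -6.70884490e+01,  1.02517169e+00, -3.16449165e+01,
        1.54795800e-02,  9.13192722e-03, -5.98749050e-07]), 'position': array([236.24693536, 578.25001151, 249.72451064]), 'tool_rot': array([-6.05360054e-01, -3.08262527e+00,  1.87867690e-03]), 'force': array([0.33834279, 0.31537974, 0.05332975]), 'ft_torque': array([0.00573178, 0.00199485, 0.00124794]), 'gripper_width': 85.50930201906543} 19.0
```

View pics/top0.png

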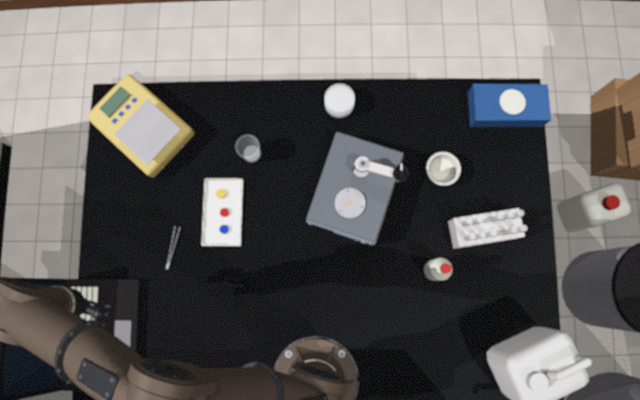

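View pics/side0.png

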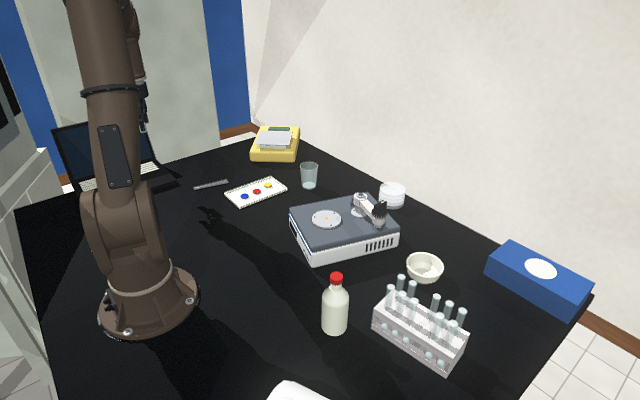

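View pics/wrist0.png

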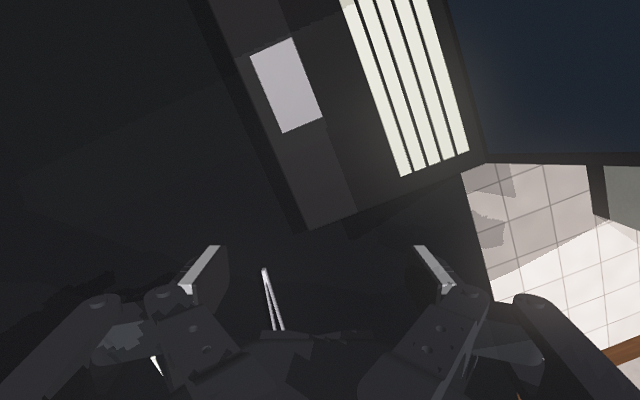

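Top view: coupons at about (221,194) yellow, (225,212) red, (225,229) blue. The crystal is near (350,203), the pillar near (361,166) and the knob near (401,172). I'll enlarge these.

```bash
cat > h.py <<'E'
from workcell import r, snapshot, get_calibration
import cv2, numpy as np
from scipy.spatial.transform import Rotation as R
def ray(n,uv,cal=None):
    c=cal or get_calibration(n)
    p=cv2.undistortPoints(np.array([[uv]],float),c["camera_matrix"],c["distortion"])[0,0]
    return c["xyz"],R.from_rotvec(c["rotation"]).apply([p[0],-p[1],-1])
def pw(n,uv,z,cal=None):
    o,d=ray(n,uv,cal); return np.round(o+d*(z-o[2])/d[2],1)
def proj(n,X,cal=None):
    c=cal or get_calibration(n)
    q=R.from_rotvec(c["rotation"]).inv().apply(np.array(X,float)-c["xyz"])
    k=np.array([[q[0]/-q[2],-q[1]/-q[2],1.]])
    return cv2.projectPoints(k,np.zeros(3),np.zeros(3),c["camera_matrix"],c["distortion"])[0][0,0]
def to_tool(pos,rotvec=None,s=None):
    "shift in tool cm and turn for target world pos (mm), rotvec"
    s=s or r.sense(); T=R.from_rotvec(s["tool_rot"])
    d=T.inv().apply(np.array(pos)-s["position"])/10
    w=(T.inv()*R.from_rotvec(rotvec)).as_rotvec() if rotvec is not None else np.zeros(3)
    return np.round(d,2),np.round(w,3)
E
python3 - <<'E'
import cv2
im=cv2.imread("pics/top0.png")
cv2.imwrite("pics/tA.png",cv2.resize(im[120:255,295:415],None,fx=5,fy=4.4,interpolation=cv2.INTER_CUBIC)[:600])
cv2.imwrite("pics/tB.png",cv2.resize(im[170:255,190:260],None,fx=6,fy=6,interpolation=cv2.INTER_CUBIC))
E
```

```text
(no output)
```

View pics/tA.png

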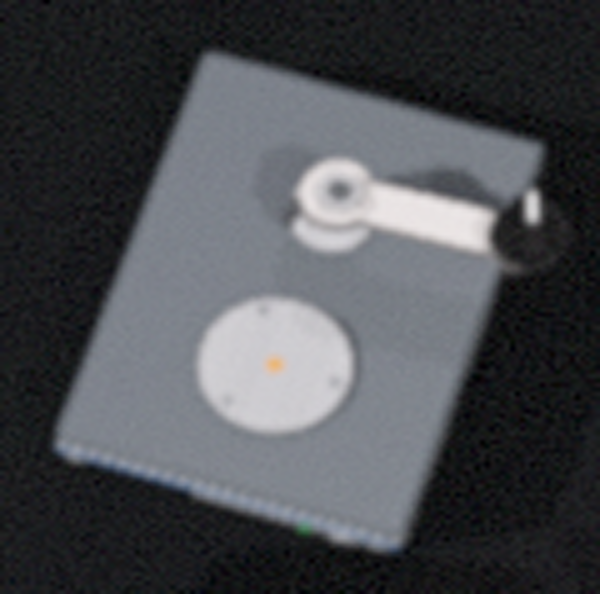

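View pics/tB.png

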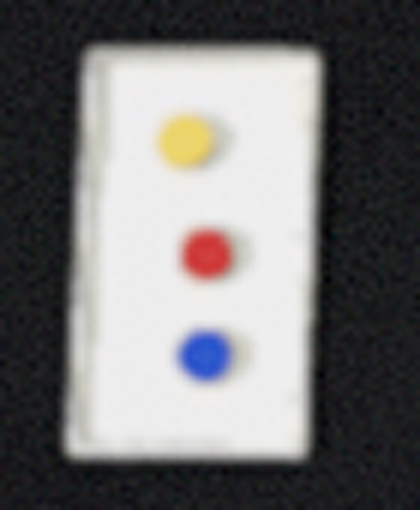

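```bash
python3 - <<'E'
from h import *
f=lambda x,y:(295+(x+.5)/5-.5,120+(y+.5)/4.4-.5)
g=lambda x,y:(190+(x+.5)/6-.5,170+(y+.5)/6-.5)
P={}
for n,uv,z in [("crystal",f(275,365),94),("pillar",f(341,188),156),("knob skirt",f(527,237),164),("knobline a",f(532,190),192),("knobline b",f(532,222),192),("dTL",f(210,52),88),("dTR",f(544,147),88),("dBL",f(58,440),88),("dBR",f(402,546),88),
 ("blue",g(205,355),13),("red",g(207,254),13),("yel",g(186,141),13),("tTL",g(85,48),10),("tTR",g(320,53),10),("tBL",g(68,457),10),("tBR",g(308,457),10)]:
    P[n]=pw("top",uv,z);print(n,np.round(uv,1),P[n])
d=P["pillar"]-P["crystal"];print(np.hypot(*d[:2]),np.degrees(np.arctan2(d[1],d[0])))
d=P["knob skirt"]-P["pillar"];print(np.hypot(*d[:2]),np.degrees(np.arctan2(d[1],d[0])))
c=sum(P[k] for k in("dTL","dTR","dBL","dBR"))/4;print(c)
print(np.linalg.norm(P["dTL"]-P["dBL"]),np.linalg.norm(P["dTR"]-P["dTL"]))
s=r.sense();print(R.from_rotvec(s["tool_rot"]).as_matrix().round(2))
E
```

```text
crystal [349.6 202.6] [ 519.5 -106.5   94. ]
pillar [362.8 162.3] [ 625.4 -143.5  156. ]
knob skirt [400.  173.5] [ 590.4 -247.6  164. ]
knobline a [401.  162.8] [ 614.6 -247.4  192. ]
knobline b [401.  170.1] [ 593.9 -246.8  192. ]
dTL [336.6 131.4] [738.7 -70.5  88. ]
dTR [403.4 153. ] [ 669.8 -270.3   88. ]
dBL [306.2 219.6] [470.7  21.3  88. ]
dBR [375.  243.7] [ 398.6 -179.1   88. ]
blue [223.8 228.8] [453.3 280.6  13. ]
red [224.1 211.9] [505.9 281.   13. ]
yel [220.6 193.1] [565.6 293.7  13. ]
tTL [203.8 177.6] [616.4 349.7  10. ]
tTR [242.9 178.4] [612.5 224.8  10. ]
tBL [200.9 245.8] [401.1 351.3  10. ]
tBR [240.9 245.8] [400.8 226.5  10. ]
112.1775824307156 -19.258710709747973
109.82627190249153 -108.58342589211887
[ 569.45 -124.65   88.  ]
283.28649808983135 211.34627983477736
[[-0.93  0.38 -0.  ]
 [ 0.38  0.93 -0.  ]
 [-0.   -0.   -1.  ]]
```

```bash
python3 - <<'E'
from h import *
print(to_tool([453.3,280.6,130],[0,np.pi,0]))
E
```

```text
(array([-31.35, -19.33,  12.  ]), array([-0.001, -0.   , -0.388]))
```

```bash
python3 -m inch '[[[-15.6,-9.6,6,0,0,-0.2],[-31.3,-19.3,12,0,0,-0.388],[-31.3,-19.3,12,0,0,-0.388],[-31.3,-19.3,12,0,0,-0.388],[-31.3,-19.3,12,0,0,-0.388],[-31.3,-19.3,12,0,0,-0.388],[-31.3,-19.3,12,0,0,-0.388],[-31.3,-19.3,12,0,0,-0.388]]]' 5.5; python3 - <<'E'
from h import *
s=r.sense();print(s["t"],s["position"],s["tool_rot"],s["joint_positions"],s["qd"].max())
cv2.imwrite("pics/w1.png",snapshot("wrist")[:,:,::-1]);c=get_calibration("wrist");print(c["xyz"],c["rotation"])
print(proj("wrist",[453.3,280.6,13]))
print(proj("wrist",s["position"]))
E
```

```text
t: 0.95
position: [454.3, 277.7, 129.0]
tool_rot: [-0.003, -3.141, 0.004]
force: [-0.2, -0.8, -0.4]
gripper_width: 55.2
0.95 [454.26559513 277.69437542 129.00921266] [-0.00345403 -3.14095934  0.0041099 ] [-0.65773097  0.4247047   0.01003973  1.93808123 -0.0034568   0.78091236
  0.92247598] 0.6744454132896737
[390.27288337 272.9800478  251.36842817] [-0.21640377 -0.20431505  1.55302959]
[328.20427408 196.38254756]
[329.80389097 263.76448921]
```

View pics/w1.png

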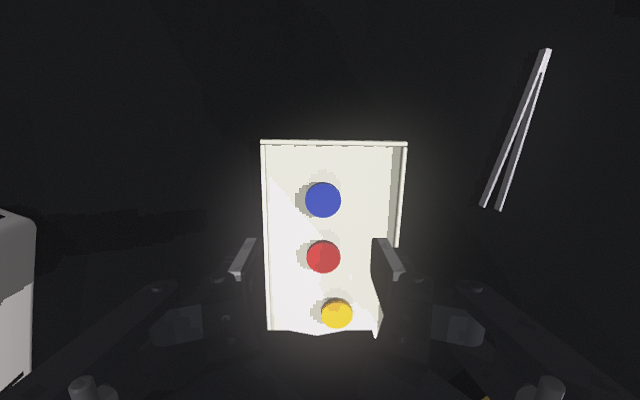

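The wrist view shows blue at (323,200), red at (323,257) and yellow at (336,314). The arm was still moving, so I'll measure again at rest.

```bash
python3 - <<'E'
from h import *
cv2.imwrite("pics/w2.png",cv2.resize(snapshot("wrist")[100:300,220:440,::-1],None,fx=3,fy=3));
s=r.sense();print(s["t"],s["position"],s["tool_rot"],abs(s["qd"]).max())
im=snapshot("wrist").astype(int)
m=(im[:,:,2]>im[:,:,0]+60)&(im[:,:,2]>im[:,:,1]+40); m[:, :250]=0;m[:,400:]=0
y,x=np.nonzero(m);print(x.mean(),y.mean(),len(x),x.min(),x.max(),y.min(),y.max());print(pw("wrist",(x.mean(),y.mean()),12.5))
E
```

```text
1.05 [455.50970279 274.70707064 128.34090614] [-0.01303537 -3.14031569  0.00867339] 0.07017721548291819
326.6761710794297 198.85030549898167 982 309 344 182 216
[452.7 285.9  12.5]
```

View pics/w2.png

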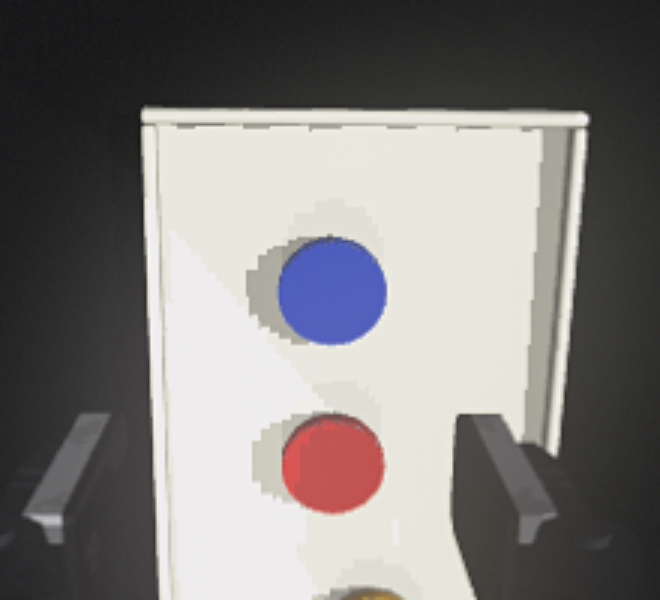

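```bash
python3 - <<'E'
from h import *
print(r.sense()["position"],to_tool([453,282,80],[0,np.pi,0]))
E
```

```text
[454.0784619  277.9362782  129.07090226] (array([0.1 , 0.42, 4.91]), array([-0.003, -0.001, -0.005]))
```

```bash
python3 -m inch '[[[0.1,0.4,2.5,0,0,0],[0.1,0.4,4.9,0,0,0],[0.1,0.4,4.9,0,0,0],[0.1,0.4,4.9,0,0,0],[0.1,0.4,4.9,0,0,0]]]' ; python3 - <<'E'
from h import *
for i in range(2):
    s=r.sense();print(s["t"],s["position"],s["tool_rot"],abs(s["qd"]).max())
    c=get_calibration("wrist")
    im=snapshot("wrist");cv2.imwrite("pics/w3.png",im[:,:,::-1]);im=im.astype(int)
    m=(im[:,:,2]>im[:,:,0]+60)&(im[:,:,2]>im[:,:,1]+40); m[:, :250]=0;m[:,400:]=0
    y,x=np.nonzero(m);print(x.mean(),y.mean(),len(x));print(pw("wrist",(x.mean(),y.mean()),12.5,c))
    print(proj("wrist",s["position"]+[0,0,-19.]))
E
```

```text
t: 1.6
position: [453.3, 282.9, 81.3]
tool_rot: [-0.007, -3.141, 0.003]
force: [-0.1, -0.8, 1.1]
gripper_width: 55.2
1.6 [453.32182618 282.87114044  81.26884389] [-0.0068924  -3.14142171  0.003175  ] 0.006846034951826181
316.4390756302521 219.83053221288515 1428
[453.9 282.5  12.5]
[317.26615981 250.04497887]
1.65 [453.48795938 282.71074529  81.34228386] [ 7.34489127e-03  3.14143706e+00 -3.00892222e-03] 0.007710183612694365
316.60854341736695 219.5826330532213 1428
[453.9 282.5  12.5]
[317.28257709 250.39526918]
```

View pics/w3.png

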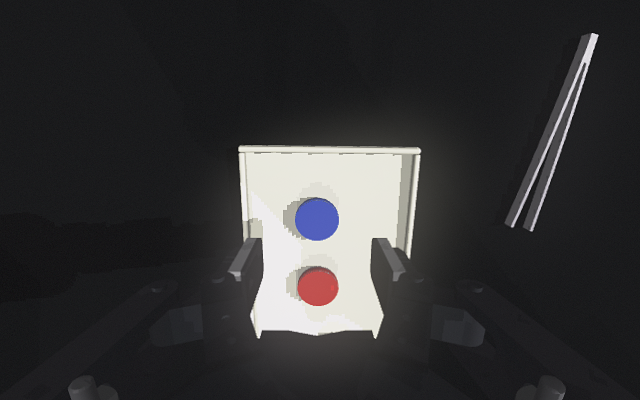

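```bash
python3 -m inch '[[[0,0,3.0,0,0,0],[0,0,5,0,0,0],[0,0,5.6,0,0,0],[0,0,5.6,0,0,0],[0,0,5.6,0,0,0]]]' ; python3 -m inch '[[[0,0,0,0,0,0],[0,0,0,0,0,0],[0,0,0,0,0,0],[0,0,0,0,0,0],[0,0,0,0,0,0],[0,0,0,0,0,0]]]' 2.0
```

```text
t: 2.2
position: [454.1, 282.8, 26.2]
tool_rot: [0.008, 3.14, -0.002]
force: [0.6, 0.9, -0.2]
gripper_width: 54.9
t: 2.8
position: [454.8, 283.4, 27.7]
tool_rot: [0.008, 3.139, 0.0]
force: [-1.4, -0.5, 11.1]
gripper_width: 25.4
```

```bash
python3 - <<'E'
from h import *
s=r.sense();print(s["gripper_width"],s["force"],s["position"])
cv2.imwrite("pics/w4.png",cv2.resize(snapshot("wrist")[150:350,200:440,::-1],None,fx=3,fy=3))
E
```

```text
25.37241989898531 [-1.40182129 -0.50701245 11.10391808] [454.75774942 283.35368089  27.70237921]
```

View pics/w4.png

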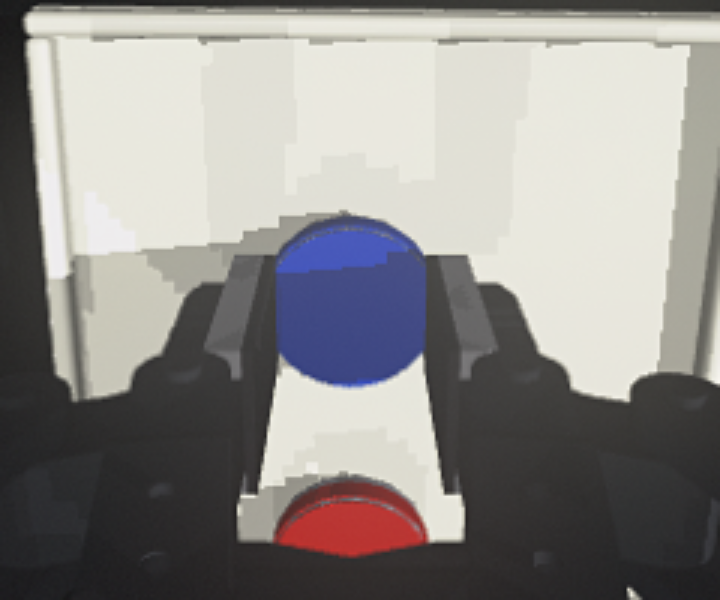

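The fingertips are resting on the coupon's top edges: width 25.4 and 11 N upward, so they reach about 15 mm ahead at this opening. I'll lift slightly, open, go lower and retry.

```bash
python3 -m inch '[[[0,0,-0.3,0,0,0],[-0.05,0,-0.4,0,0,0],[-0.05,0,-0.4,0,0,0]]]' 4.2; python3 - <<'E'
from h import *
print(to_tool([454,282.6,20.5],[0,np.pi,0]))
E
```

```text
t: 3.15
position: [455.6, 283.5, 32.1]
tool_rot: [0.008, 3.138, 0.001]
force: [-0.0, -0.2, -0.2]
gripper_width: 42.2
(array([ 0.16, -0.09,  1.16]), array([ 0.001,  0.004, -0.005]))
```

```bash
python3 -m inch '[[[0.16,-0.1,0.6,0,0,-0.005],[0.16,-0.1,1.15,0,0,-0.005],[0.16,-0.1,1.15,0,0,-0.005]]]' ; python3 -m inch '[[[0,0,0,0,0,0],[0,0,0,0,0,0],[0,0,0,0,0,0],[0,0,0,0,0,0]]]' 2.0;  python3 - <<'E'
from h import *
cv2.imwrite("pics/w5.png",cv2.resize(snapshot("wrist")[150:350,200:440,::-1],None,fx=3,fy=3))
E
```

```text
t: 3.45
position: [453.8, 282.4, 21.3]
tool_rot: [-0.0, 3.138, 0.001]
force: [-5.6, -3.4, 22.5]
gripper_width: 41.7
t: 3.85
position: [455.0, 283.4, 23.0]
tool_rot: [-0.0, 3.136, 0.004]
force: [-3.2, -0.2, 28.9]
gripper_width: 26.7
```

View pics/w5.png

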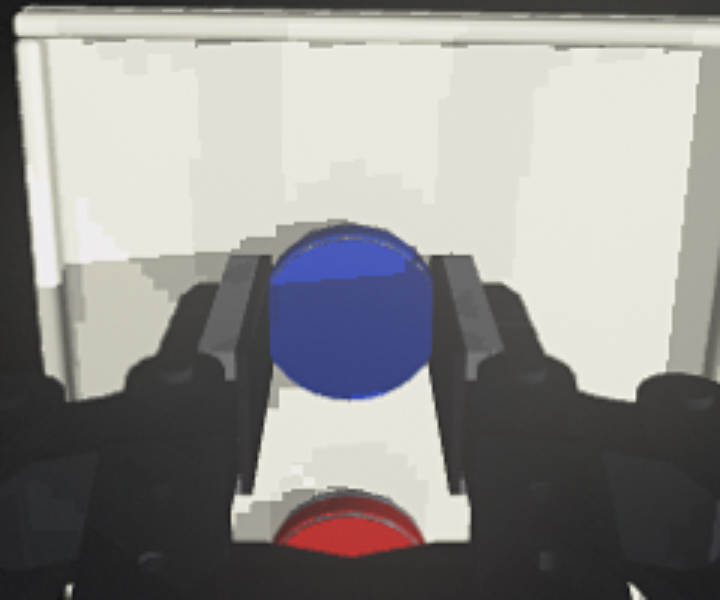

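```bash
python3 -m inch '[[[0,0,-0.2,0,0,0],[0,0,-0.4,0,0,0],[0,0,-0.8,0,0,0],[0,0,-1.2,0,0,0],[0,0,-1.2,0,0,0]]]';  python3 - <<'E'
from h import *
cv2.imwrite("pics/w6.png",cv2.resize(snapshot("wrist")[150:350,200:440,::-1],None,fx=3,fy=3))
E
```

```text
t: 4.4
position: [455.0, 283.4, 35.2]
tool_rot: [-0.0, 3.135, 0.004]
force: [-0.1, 1.0, -0.6]
gripper_width: 27.1
```

View pics/w6.png

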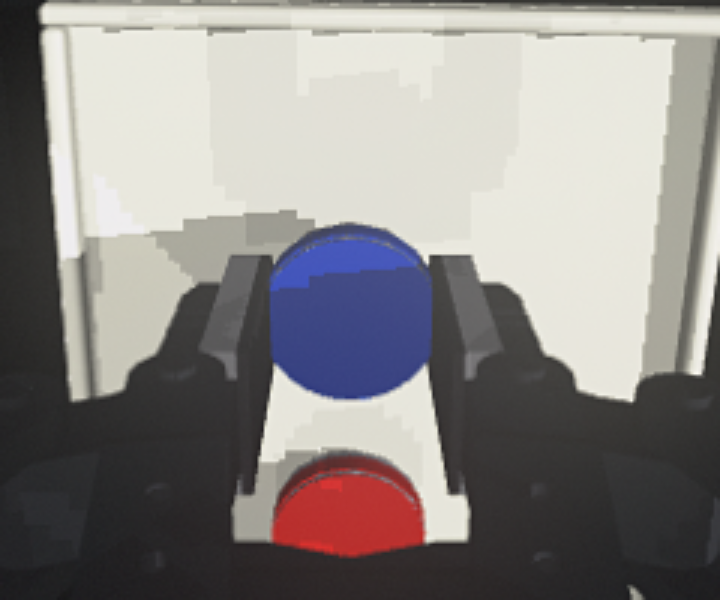

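Blue is held and lifted: it stays fixed between the pads while red recedes. Its top centre is at about (317,256). Next I work out its offset in the tool and the place pose.

```bash
python3 - <<'E'
from h import *
s=r.sense();print(s["position"],pw("wrist",(317,256),s["position"][2]-10))
print(s["joint_positions"])
print(to_tool([519.5,-106.5,160],[0,np.pi,0]))
E
```

```text
[454.96940561 283.43285874  35.01443656] [453.8 283.5  25. ]
[-6.59958618e-01  5.68747477e-01  2.89478127e-03  2.00305677e+00
 -1.47852543e-05  5.63323282e-01  9.13363707e-01]
(array([ -6.53, -38.96, -12.57]), array([0.003, 0.006, 0.   ]))
```

```bash
python3 -m inch '[[[0,0,-4,0,0,0],[0,-1,-9,0,0,0],[-1,-5,-13,0,0,0],[-2,-10,-15,0,0,0],[-3,-15,-15,0,0,0],[-4,-20,-15,0,0,0],[-5,-25,-15,0,0,0],[-5.8,-30,-15,0,0,0]]]'; python3 - <<'E'
from h import *
print(to_tool([519.5,-106.5,185],[0,np.pi,0]))
E
```

```text
t: 5.25
position: [509.7, -4.0, 184.7]
tool_rot: [-0.001, 3.135, 0.004]
force: [2.0, 1.1, -1.0]
gripper_width: 26.3
(array([ -0.98, -10.25,  -0.05]), array([0.003, 0.007, 0.   ]))
```

```bash
python3 -m inch '[[[-0.5,-5,0,0,0,0],[-0.9,-9,0,0,0.005,0],[-1,-10.2,0,0,0.007,0],[-1,-10.2,0,0,0.007,0],[-1,-10.2,0,0,0.007,0],[-1,-10.2,0,0,0.007,0]]]'; python3 - <<'E'
from h import *
s=r.sense();print(s["position"],abs(s["qd"]).max())
c=get_calibration("wrist");im=snapshot("wrist")[:,:,::-1];np.save("pics/w7.npy",im)
cv2.imwrite("pics/w7.png",im)
print(proj("wrist",[519.5,-106.5,94],c))
E
```

```text
t: 5.85
position: [519.7, -103.8, 184.3]
tool_rot: [0.005, -3.141, -0.006]
force: [0.3, 0.6, 0.6]
gripper_width: 26.9
[ 519.68301524 -103.79285381  184.33257857] 0.005177052376746571
[312.72124332 209.48877034]
```

View pics/w7.png

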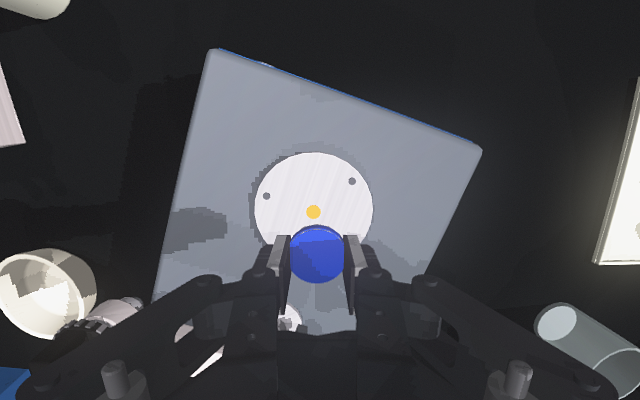

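```bash
python3 - <<'E'
from h import *
im=np.load("pics/w7.npy").astype(int)
m=(im[:,:,2]>200)&(im[:,:,0]<140)&(im[:,:,1]>120);m[:190]=0;m[230:]=0
y,x=np.nonzero(m);print(x.mean(),y.mean(),len(x));c=pw("wrist",(x.mean(),y.mean()),94);print(c)
s=r.sense()
print(pw("wrist",(316.5,256),s["position"][2]-10)-s["position"])
print("knob",proj("top",[590.4,-247.6,164]))
print(to_tool([c[0]+1,c[1],115],[0,np.pi,0]))
E
```

```text
313.012987012987 211.55844155844156 154
[ 521.2 -106.4   94. ]
[-1.21038234 -0.21365983 -9.98262454]
knob [400.00928368 173.46755402]
(array([-0.25, -0.28,  6.94]), array([ 0.004, -0.001,  0.003]))
```

```bash
python3 -m inch '[[[-0.25,-0.28,3,0,0,0],[-0.25,-0.28,5.5,0,0,0],[-0.25,-0.28,6.7,0,0,0],[-0.25,-0.28,6.9,0,0,0],[-0.25,-0.28,6.9,0,0,0]]]'; python3 - <<'E'
from h import *
print(to_tool([522.1,-106.4,111.8],[0,np.pi,0]))
E
```

```text
t: 6.4
position: [522.4, -106.0, 115.7]
tool_rot: [0.007, -3.141, -0.006]
force: [0.9, -0.3, 0.1]
gripper_width: 26.4
(array([ 0.03, -0.04,  0.39]), array([ 0.004, -0.001,  0.004]))
```

```bash
python3 -m inch '[[[0.03,-0.04,0.2,0,0,0],[0.03,-0.04,0.3,0,0,0],[0.03,-0.04,0.3,0,0,0]]]'
```

```text
t: 6.7
position: [522.4, -106.4, 113.2]
tool_rot: [-0.007, 3.141, 0.006]
force: [-0.3, -0.2, -1.0]
gripper_width: 26.6
```

```bash
python3 -m inch '[[[0,0,0.07,0,0,0],[0,0,0.1,0,0,0],[0,0,0.1,0,0,0]]]'
```

```text
t: 7.0
position: [522.5, -106.4, 113.1]
tool_rot: [-0.006, 3.141, 0.006]
force: [-3.2, 0.8, 9.5]
gripper_width: 26.4
```

```bash
python3 -m inch '[[[0,0,-0.05,0,0,0],[0,0,-0.05,0,0,0],[0,0,-0.05,0,0,0],[0,0,-0.5,0,0,0],[0,0,-3,0,0,0],[0,0,-7,0,0,0],[0,0,-7,0,0,0],[0,0,-7,0,0,0]]]' 5.0;  python3 - <<'E'
from h import *
s=r.sense()
c=get_calibration("wrist");im=snapshot("wrist")[:,:,::-1]
cv2.imwrite("pics/w8.png",im)
cv2.imwrite("pics/t8.png",cv2.resize(snapshot("top")[130:250,300:420,::-1],None,fx=5,fy=5,interpolation=cv2.INTER_CUBIC))
im=im.astype(int)
m=(im[:,:,0]>im[:,:,2]+60)&(im[:,:,0]>im[:,:,1]+40);m[:, :250]=0;m[:,400:]=0
y,x=np.nonzero(m);print(x.mean(),y.mean(),len(x));print(pw("wrist",(x.mean(),y.mean()),101.5,c))
E
```

```text
t: 7.8
position: [523.0, -106.7, 184.1]
tool_rot: [-0.006, 3.138, 0.006]
force: [-0.3, -0.1, 0.2]
gripper_width: 49.6
316.37332392378266 204.27946365561044 1417
[ 516.8 -106.8  101.5]
```

View pics/w8.png

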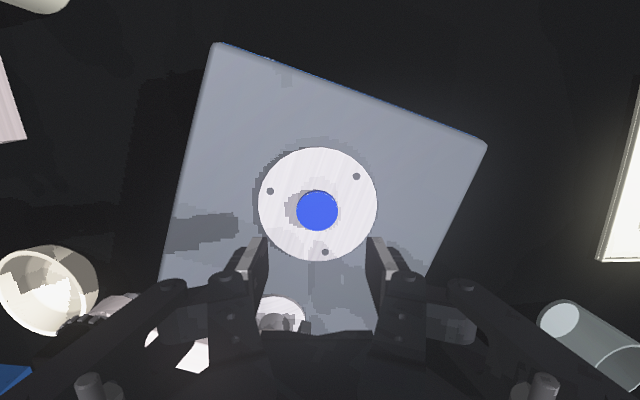

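View pics/t8.png

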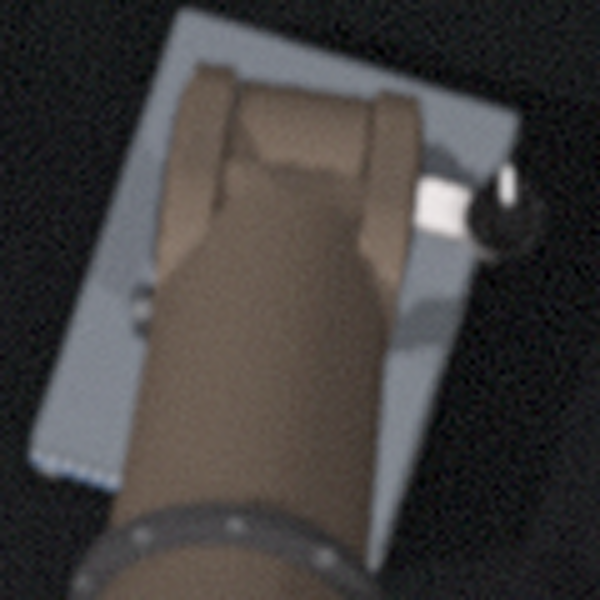

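```bash
python3 - <<'E'
from h import *
im=cv2.imread("pics/w8.png").astype(int)
m=((im[:,:,0]>im[:,:,2]+60)&(im[:,:,0]>im[:,:,1]+40)).astype(np.uint8)
n,l,st,ce=cv2.connectedComponentsWithStats(m)
for i in range(1,n):
  if st[i,4]>200: print(st[i],ce[i],pw("wrist",ce[i],101.7))
print(proj("wrist",[521.,-106.4,94]))
# plate ellipse
g=((im.min(2)>165)).astype(np.uint8); g|=m
n,l,st,ce=cv2.connectedComponentsWithStats(g)
i=l[170,300];print(st[i],ce[i]);
cs=max(cv2.findContours((l==i).astype(np.uint8),cv2.RETR_EXTERNAL,cv2.CHAIN_APPROX_NONE)[0],key=len)
e=cv2.fitEllipse(cv2.convexHull(cs));print(e,pw("wrist",e[0],94))
E
```

```text
[ 296  190   42   41 1354] [316.68094535 210.35524372] [ 519.4 -106.3  101.7]
[316.50847275 209.31619177]
[  258   147   119   114 10511] [317.15507564 203.71467986]
((317.0995178222656, 203.71142578125), (114.2270736694336, 118.98849487304688), 89.51061248779297) [ 516.6 -106.    94. ]
```

```bash
python3 - <<'E'
from h import *
for cx in (517,519,521):
    P=np.array([proj("wrist",[cx+45*np.cos(a),-106.3+45*np.sin(a),94]) for a in np.linspace(0,6.28,73)])
    print(cx,P.min(0),P.max(0),proj("wrist",[cx,-106.3,94]))
im=cv2.imread("pics/w8.png");cv2.imwrite("pics/w8c.png",cv2.resize(im[135:345,230:400],None,fx=3.5,fy=2.8)) 
im=cv2.imread("pics/t8.png");cv2.imwrite("pics/t8c.png",cv2.resize(im[130:280,400:560],None,fx=4,fy=4))
E
```

```text
517 [256.08268035 142.76494834] [377.1709499  259.25655414] [316.66433624 204.16931921]
519 [256.21707721 145.63225702] [377.01514793 261.56458007] [316.6534077  206.74916275]
521 [256.35129465 148.4866159 ] [376.8596258  263.86100925] [316.64253025 209.31652417]
```

View pics/w8c.png

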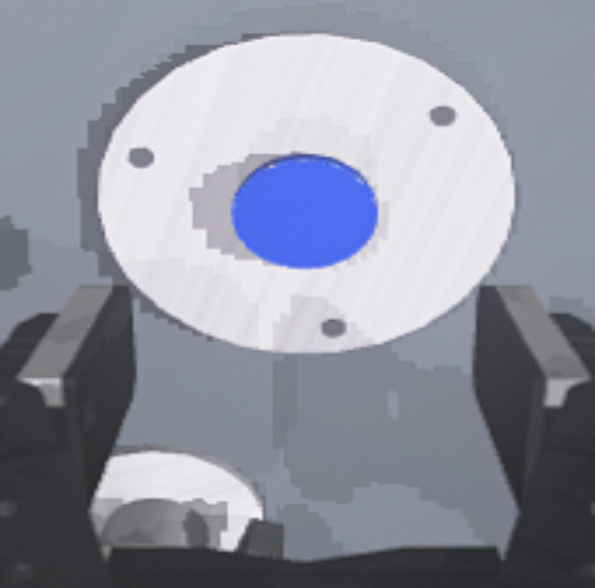

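View pics/t8c.png

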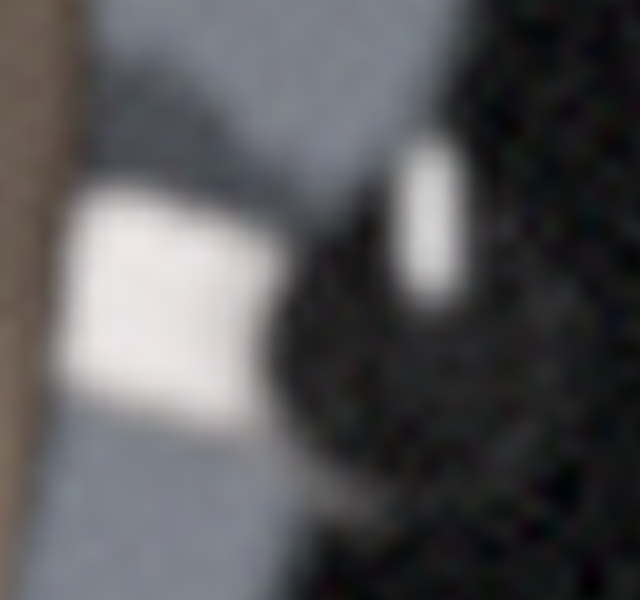

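```bash
python3 - <<'E'
from h import *
s=r.sense();print(s["joint_positions"])
pil=np.array([623.5,-142.2])
a=np.radians(251.4)
m=pil+60*np.array([np.cos(a),np.sin(a)]);print(m)
y=np.radians(71.4)
def rv(y): # tool x at yaw y, z down
    x=np.array([np.cos(y),np.sin(y),0]);z=np.array([0,0,-1.]);return R.from_matrix(np.c_[x,np.cross(z,x),z]).as_rotvec()
print(to_tool([*m,230],rv(y)))
E
```

```text
[-0.00241446  0.35541581  0.13835758  1.89181319 -0.06626357  0.89931916
  1.74360627]
[ 604.36244144 -199.0661046 ]
(array([-8.21, -9.27, -4.8 ]), array([ 0.002, -0.004,  1.9  ]))
```

```bash
python3 -m inch '[[[0,0,-3,0,0,0.15],[-2,-2,-4.8,0,0,0.3],[-5,-5,-4.8,0,0,0.45],[-8,-9,-4.8,0,0,0.6],[-8.2,-9.3,-4.8,0,0,0.75],[-8.2,-9.3,-4.8,0,0,0.9],[-8.2,-9.3,-4.8,0,0,1.05],[-8.2,-9.3,-4.8,0,0,1.2]]]' 5.4;cat >> h.py <<'E'
def rv(y): # tool x at yaw y, z down
    x=np.array([np.cos(y),np.sin(y),0]);z=np.array([0,0,-1.]);return R.from_matrix(np.c_[x,np.cross(z,x),z]).as_rotvec()
def yaw(s):
    x=R.from_rotvec(s["tool_rot"]).apply([1,0,0]);return np.degrees(np.arctan2(x[1],x[0]))
E
python3 - <<'E'
from h import *
print(to_tool([604.4,-199,230],rv(np.radians(71.4))))
E
```

```text
t: 8.7
position: [603.6, -199.4, 228.3]
tool_rot: [-1.774, -2.587, -0.003]
force: [0.1, 0.5, 0.0]
gripper_width: 54.4
(array([ 0.01,  0.09, -0.17]), array([-0.003, -0.004,  0.693]))
```

```bash
python3 -m inch '[[[0,0,0,0,0,0.15],[0,0,0,0,0,0.3],[0,0,0,0,0,0.45],[0,0,0,0,0,0.6],[0,0.1,-0.1,0,0,0.69],[0,0.1,-0.1,0,0,0.69],[0,0.1,-0.1,0,0,0.69]]]'
python3 - <<'E'
from h import *
s=r.sense();print(yaw(s),s["joint_positions"])
cv2.imwrite("pics/w9.png",snapshot("wrist")[:,:,::-1])
c=get_calibration("wrist")
pil=np.array([623.5,-142.2]);a=np.radians(251.4);u=np.array([np.cos(a),np.sin(a)])
print("pil",proj("wrist",[*pil,156],c),"knob",proj("wrist",[*(pil+110*u),192],c),"mid",proj("wrist",[*(pil+60*u),148],c))
E
```

```text
t: 9.4
position: [604.2, -198.8, 228.3]
tool_rot: [-2.541, -1.837, 0.002]
force: [0.1, 0.2, 0.4]
gripper_width: 53.9
71.74979451410623 [-0.17333219  0.52334234  0.62946148  1.60357536 -0.33362775  1.1301916
  0.21953507]
pil [317.50243054 129.42232706] knob [316.18980998 311.71873082] mid [316.98718554 214.20620235]
```

View pics/w9.png

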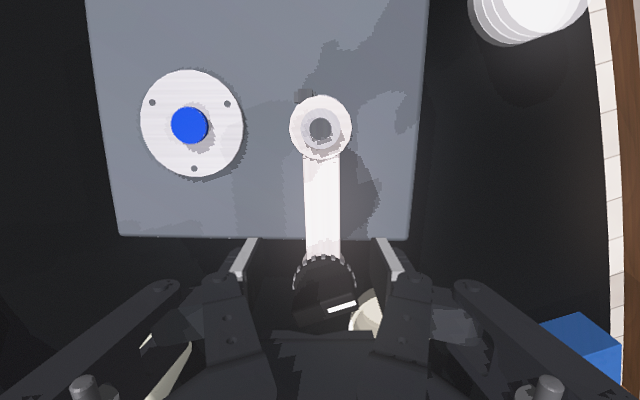

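```bash
python3 -m inch '[[[0,0.2,4,0,0,0],[0,0.2,6.5,0,0,0],[0,0.2,7.8,0,0,0],[0,0.2,7.8,0,0,0],[0,0.2,7.8,0,0,0]]]'
python3 - <<'E'
from h import *
s=r.sense();print(yaw(s),s["position"])
cv2.imwrite("pics/w10.png",snapshot("wrist")[:,:,::-1])
pil=np.array([623.5,-142.2])+np.array([.95,-.31])*1.5
for k in range(1,8):
    a=np.radians(251.4-k*15); p=pil+60*np.array([np.cos(a),np.sin(a)]); 
    # lead so -y finger contacts
    print(k,to_tool([*p,150.5],rv(np.radians(71.4-15*k)),s))
E
```

```text
t: 9.95
position: [606.1, -199.6, 151.4]
tool_rot: [-2.541, -1.838, 0.001]
force: [0.4, 0.5, 0.3]
gripper_width: 54.0
71.7489450183465 [ 606.14613248 -199.64381544  151.37731864]
1 (array([ 0.21, -1.59,  0.1 ]), array([-0.005, -0.002,  0.268]))
2 (array([ 0.82, -3.03,  0.1 ]), array([-0.005, -0.001,  0.53 ]))
3 (array([ 1.78, -4.27,  0.11]), array([-0.005, -0.001,  0.791]))
4 (array([ 3.03, -5.21,  0.12]), array([-0.006,  0.   ,  1.053]))
5 (array([ 4.48, -5.81,  0.13]), array([-6.000e-03,  1.000e-03,  1.315e+00]))
6 (array([ 6.04, -6.  ,  0.13]), array([-0.006,  0.002,  1.577]))
7 (array([ 7.59, -5.79,  0.13]), array([-0.006,  0.002,  1.839]))
```

View pics/w10.png

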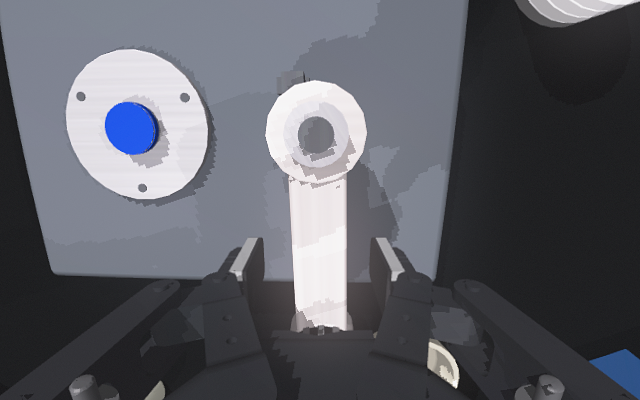

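```bash
python3 -m inch '[[[0.05,-0.8,0.1,0,0,0.131],[0.2,-1.57,0.1,0,0,0.262],[0.46,-2.3,0.1,0,0,0.393],[0.8,-3.0,0.1,0,0,0.524],[1.24,-3.65,0.1,0,0,0.654],[1.77,-4.25,0.1,0,0,0.785],[1.77,-4.25,0.1,0,0,0.785]]]' 3.4
python3 - <<'E'
from h import *
s=r.sense();print(yaw(s),s["position"],s["force"],s["joint_positions"])
cv2.imwrite("pics/w11.png",snapshot("wrist")[:,:,::-1])
pil=np.array([623.5,-142.2])+np.array([.95,-.31])*1.5
for k in (4,5,6,7):
    a=np.radians(251.4-k*15); p=pil+60*np.array([np.cos(a),np.sin(a)]); 
    print(k,to_tool([*p,150.5],rv(np.radians(71.4-15*k)),s))
E
```

```text
t: 10.7
position: [572.2, -169.5, 152.5]
tool_rot: [-3.054, -0.724, -0.0]
force: [1.1, 1.0, 0.4]
gripper_width: 34.1
26.663800363349743 [ 572.22501155 -169.46415155  152.48044251] [1.05946035 0.96600726 0.40724335] [-0.33979977  0.59568288  0.81795004  1.80307584 -0.52139497  0.97428596
 -0.40868397]
4 (array([ 0.12, -1.61,  0.2 ]), array([-0.003, -0.001,  0.266]))
5 (array([ 0.73, -3.05,  0.21]), array([-0.003, -0.   ,  0.528]))
6 (array([ 1.69, -4.29,  0.21]), array([-0.003,  0.   ,  0.79 ]))
7 (array([ 2.94, -5.24,  0.22]), array([-3.000e-03,  1.000e-03,  1.052e+00]))
```

View pics/w11.png

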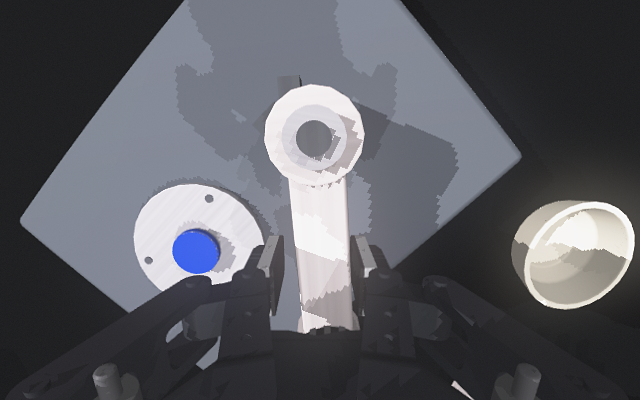

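```bash
python3 -m inch '[[[0.02,-0.8,0.2,0,0,0.135],[0.12,-1.6,0.2,0,0,0.266],[0.38,-2.35,0.2,0,0,0.4],[0.73,-3.05,0.2,0,0,0.528],[1.05,-3.55,0.2,0,0,0.63],[1.3,-3.85,0.2,0,0,0.7],[1.3,-3.85,0.2,0,0,0.7]]]'
python3 - <<'E'
from h import *
s=r.sense();print(yaw(s),s["position"],s["force"],s["ft_torque"],s["joint_positions"])
cv2.imwrite("pics/w12.png",snapshot("wrist")[:,:,::-1])
pil=np.array([623.5,-142.2])+np.array([.95,-.31])*1.5
for d in (85,90,95,100):
    a=np.radians(251.4-d); p=pil+60*np.array([np.cos(a),np.sin(a)]); 
    print(d,to_tool([*p,150.5],rv(np.radians(71.4-d)),s))
E
```

```text
t: 11.45
position: [567.3, -129.2, 151.0]
tool_rot: [-3.118, 0.355, 0.0]
force: [0.5, 0.9, 0.2]
gripper_width: 33.9
-12.984634707349345 [ 567.28200713 -129.1622608   150.98460815] [0.490677   0.85177252 0.20683589] [-0.00586901 -0.01357218  0.00259949] [-0.52035358  0.65502383  1.01801842  1.85043738 -0.65861105  1.01868403
 -1.02190164]
85 (array([-0.08, -0.04,  0.05]), array([-0.003,  0.001,  0.011]))
90 (array([-0.05, -0.57,  0.05]), array([-0.003,  0.001,  0.098]))
95 (array([ 0.02, -1.08,  0.05]), array([-0.003,  0.001,  0.185]))
100 (array([ 0.14, -1.59,  0.05]), array([-0.003,  0.001,  0.273]))
```

View pics/w12.png

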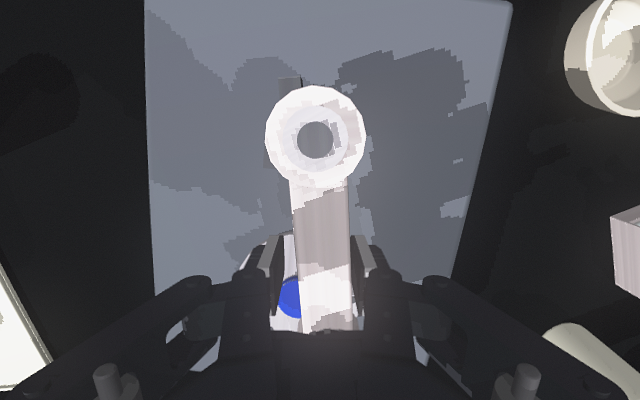

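```bash
python3 -m inch '[[[-0.06,-0.3,0.05,0,0,0.05],[-0.05,-0.57,0.05,0,0,0.098],[-0.03,-0.75,0.05,0,0,0.13],[-0.03,-0.75,0.05,0,0,0.13]]]';python3 -m inch '[[[0,-0.2,0,0,0,0.035],[0,-0.3,0,0,0,0.06],[0,-0.3,0,0,0,0.06]]]'
```

```text
t: 11.9
position: [568.8, -122.0, 150.6]
tool_rot: [-3.089, 0.551, 0.0]
force: [0.2, -0.8, 0.3]
gripper_width: 34.2
t: 12.2
position: [569.9, -119.5, 150.6]
tool_rot: [-3.072, 0.645, 0.0]
force: [0.1, -3.3, 0.5]
gripper_width: 34.1
```

```bash
python3 -m inch '[[[0,-0.15,0,0,0,0],[0,-0.25,0,0,0,0],[0,-0.25,0,0,0,0]]]';python3 - <<'E'
from h import *
s=r.sense();print(yaw(s),s["position"],s["force"],s["ft_torque"])
cv2.imwrite("pics/w13.png",cv2.resize(snapshot("wrist")[60:360,180:460,::-1],None,fx=2,fy=2))
E
```

```text
t: 12.5
position: [570.0, -119.2, 150.6]
tool_rot: [3.074, -0.648, -0.001]
force: [-2.0, -10.0, -2.4]
gripper_width: 34.1
-23.814347616185284 [ 570.01987117 -119.24887431  150.64222166] [-1.97777137 -9.97630829 -2.38238198] [-2.08083456  0.4412962   0.09654477]
```

View pics/w13.png

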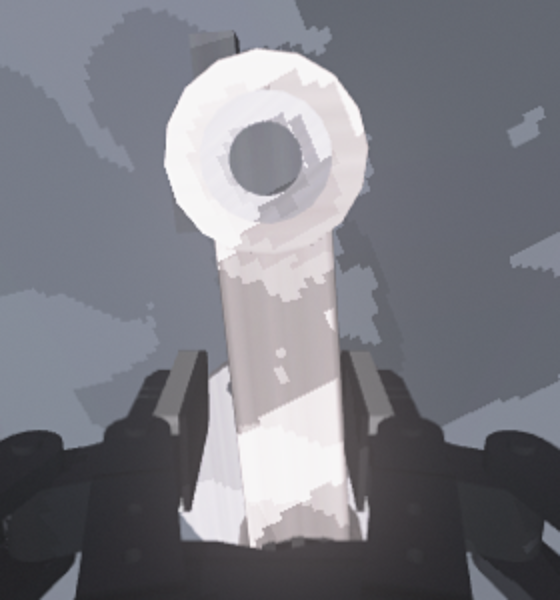

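```bash
python3 -m inch '[[[0,0.3,0,0,0,0],[0,0.45,-1,0,0,-0.1],[0,0.45,-5,0,0,-0.2],[0,0.45,-9.5,0,0,-0.35],[0,0.45,-9.5,0,0,-0.5],[0,0.45,-9.5,0,0,-0.65],[0,0.45,-9.5,0,0,-0.8]]]' 4.6
python3 - <<'E'
from h import *
s=r.sense();print(yaw(s),s["position"],s["joint_positions"]);print(to_tool([519.5,-106.4,240],rv(np.radians(87))))
E
```

```text
t: 13.25
position: [568.2, -122.3, 246.0]
tool_rot: [-3.08, -0.611, -0.0]
force: [-1.2, -0.2, -0.2]
gripper_width: 46.1
22.44837441758389 [ 568.22313855 -122.27028989  245.98546044] [-0.51824551  0.48587798  0.94590886  1.73939277 -0.43159303  1.14084468
 -0.62076739]
(array([-3.9 , -3.33,  0.6 ]), array([-1.000e-03, -1.000e-03, -1.127e+00]))
```

```bash
python3 -m inch '[[[-2,-1.7,0.3,0,0,-0.15],[-3.9,-3.3,0.6,0,0,-0.3],[-3.9,-3.3,0.6,0,0,-0.45],[-3.9,-3.3,0.6,0,0,-0.6],[-3.9,-3.3,0.6,0,0,-0.75],[-3.9,-3.3,0.6,0,0,-0.9],[-3.9,-3.3,0.6,0,0,-1.05],[-3.9,-3.3,0.6,0,0,-1.127]]]'
python3 -m inch '[[[0,0,0,0,0,0],[0,0,0,0,0,0]]]'
python3 - <<'E'
from h import *
s=r.sense();print(yaw(s),s["position"],s["joint_positions"]);c=get_calibration("wrist")
print(proj("wrist",[519.5,-106.4,192],c))
im=snapshot("wrist")[:,:,::-1];cv2.imwrite("pics/w14.png",im);cv2.imwrite("pics/w14c.png",cv2.resize(im[150:350,220:420],None,fx=3,fy=3))
E
```

```text
t: 14.05
position: [519.2, -105.9, 240.0]
tool_rot: [-2.269, -2.169, -0.003]
force: [0.4, 0.4, -0.7]
gripper_width: 46.0
t: 14.25
position: [519.0, -105.4, 240.0]
tool_rot: [-2.271, -2.166, -0.003]
force: [-0.0, -0.3, -0.4]
gripper_width: 46.0
87.2936064381194 [ 519.03323407 -105.36128577  240.01267539] [-0.41556235  0.32620008  0.67950387  1.85742658 -0.23976183  1.04157742
  0.31359173]
[317.02631928 231.94075249]
```

View pics/w14.png

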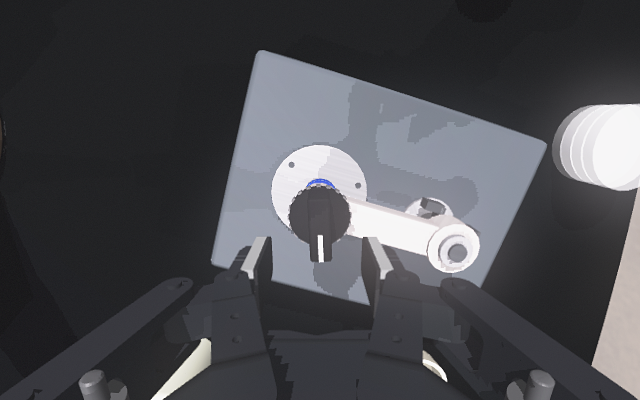

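View pics/w14c.png

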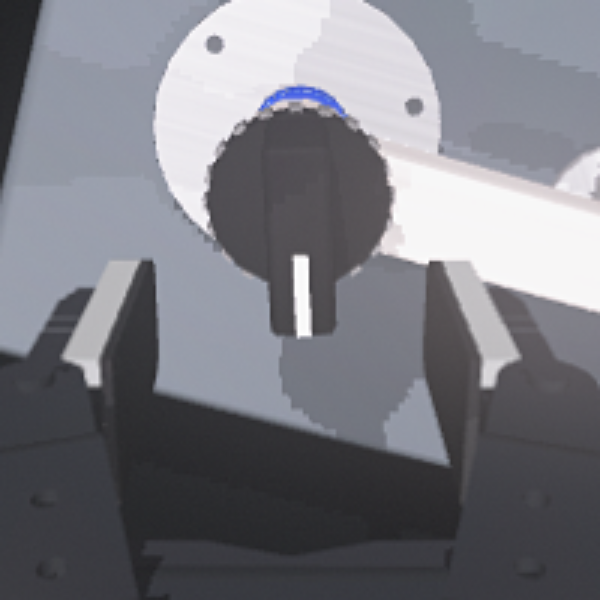

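```bash
python3 - <<'E'
from h import *
a=pw("wrist",(320,199.5),192);b=pw("wrist",(321.2,261.5),192);m=(a+b)/2
print(a,b,m,a-b,np.degrees(np.arctan2(*(a-b)[1::-1])))
for z in (180,):print(to_tool([m[0],-106.4,z],rv(np.radians(87))))
E
```

```text
[522.3 -85.9 192. ] [ 521.3 -126.7  192. ] [ 521.8 -106.3  192. ] [ 1.  40.8  0. ] 88.5959727808957
(array([-0.1 ,  0.28,  6.  ]), array([-0.001, -0.004,  0.005]))
```

```bash
python3 -m inch '[[[-0.1,0.28,3,0,0,-0.025],[-0.1,0.28,4.8,0,0,-0.025],[-0.1,0.28,5.4,0,0,-0.025],[-0.1,0.28,5.4,0,0,-0.025],[-0.1,0.28,5.4,0,0,-0.025]]]' 4.6
python3 - <<'E'
from h import *
s=r.sense();print(yaw(s),s["position"],s["force"],s["ft_torque"])
cv2.imwrite("pics/w15.png",cv2.resize(snapshot("wrist")[150:350,220:420,::-1],None,fx=3,fy=3))
E
```

```text
t: 14.8
position: [522.2, -106.6, 186.7]
tool_rot: [-2.245, -2.194, -0.004]
force: [0.3, -0.3, 0.2]
gripper_width: 45.9
88.67525880271177 [ 522.20387833 -106.57278103  186.72577757] [ 0.32626243 -0.32136494  0.23540426] [-0.03675237  0.00391053  0.02811865]
```

View pics/w15.png

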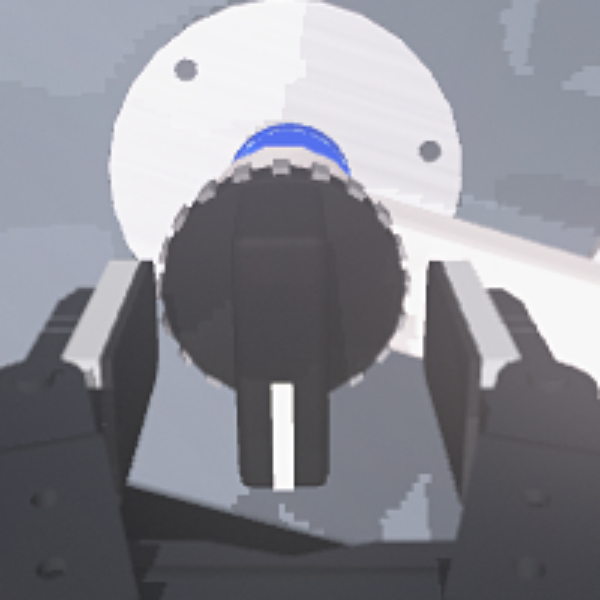

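```bash
python3 -m inch '[[[0,-0.08,0,0,0,0],[0,-0.08,0,0,0,0],[0,-0.08,0,0,0,0],[0,-0.08,0,0,0,0],[0,-0.08,0,0,0,0],[0,-0.08,0,0,0,0]]]' 1.0
python3 - <<'E'
from h import *
s=r.sense();print(s["t"],yaw(s),s["position"],s["force"],s["ft_torque"],s["joint_positions"])
cv2.imwrite("pics/w16.png",cv2.resize(snapshot("wrist")[150:350,220:420,::-1],None,fx=3,fy=3))
E
```

```text
t: 15.45
position: [521.1, -106.7, 187.7]
tool_rot: [-2.245, -2.194, -0.005]
force: [-5.2, 1.0, 10.3]
gripper_width: 12.9
15.45 88.67678898064605 [ 521.12797632 -106.6538228   187.73554036] [-5.23946924  1.03459112 10.33915869] [0.15790015 1.07032569 0.13326204] [-0.37483985  0.39121049  0.64377565  1.91685017 -0.29523227  0.92830786
  0.38902557]
```

View pics/w16.png

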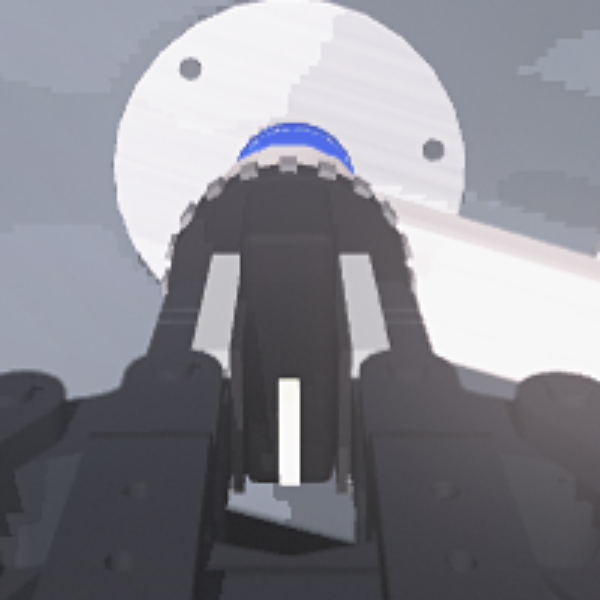

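```bash
cat > st.py <<'E'
from h import *
s=r.sense();print("yaw",round(yaw(s),2),"tz",s["ft_torque"].round(3),"j",s["joint_positions"].round(2),"F",s["force"].round(1))
E
python3 -m inch '[[[0,0,-0.05,0,0,0.05],[0,0,-0.05,0,0,0.1],[0,0,-0.05,0,0,0.1]]]'; python3 st.py
```

```text
t: 15.8
position: [521.0, -106.6, 188.0]
tool_rot: [-2.352, -2.077, -0.004]
force: [0.9, 0.0, -6.2]
gripper_width: 12.6
yaw 82.9 tz [-0.235 -0.271 -0.142] j [-0.39  0.4   0.67  1.92 -0.31  0.93  0.3 ] F [ 0.9  0.  -6.2]
```

```bash
python3 -m inch '[[[0,0,0,0,0,0.06],[0,0,0,0,0,0.12]]]'; python3 st.py;python3 -m inch '[[[0,0,0,0,0,0.06],[0,0,0,0,0,0.12]]]'; python3 st.py
```

```text
t: 16.0
position: [521.0, -106.6, 188.0]
tool_rot: [-2.473, -1.932, -0.004]
force: [0.5, -0.9, -3.8]
gripper_width: 12.6
yaw 75.99 tz [-0.136 -0.209  0.123] j [-0.42  0.4   0.7   1.92 -0.32  0.94  0.2 ] F [ 0.5 -0.9 -3.8]
t: 16.2
position: [520.9, -106.6, 188.0]
tool_rot: [-2.585, -1.779, -0.003]
force: [0.0, -0.7, -4.0]
gripper_width: 13.0
yaw 69.08 tz [-0.161 -0.264  0.086] j [-0.44  0.41  0.74  1.92 -0.34  0.94  0.1 ] F [ 0.  -0.7 -4. ]
```

```bash
python3 -m inch '[[[0,0,0.02,0,0,0.05],[0,0,0.02,0,0,0.1]]]'; python3 st.py;python3 -m inch '[[[0,0,0,0,0,0.05],[0,0,0,0,0,0.1]]]'; python3 st.py;python3 -m inch '[[[0,0,0,0,0,0.05],[0,0,0,0,0,0.1]]]'; python3 st.py
```

```text
t: 16.4
position: [520.9, -106.6, 188.0]
tool_rot: [-2.671, -1.647, -0.003]
force: [0.7, 0.7, -1.3]
gripper_width: 13.1
yaw 63.33 tz [-0.124 -0.04   0.114] j [-0.46  0.42  0.76  1.92 -0.36  0.94  0.01] F [ 0.7  0.7 -1.3]
t: 16.6
position: [520.8, -106.6, 188.0]
tool_rot: [-2.75, -1.511, -0.003]
force: [0.6, -0.9, -2.6]
gripper_width: 12.6
yaw 57.58 tz [-0.196 -0.144  0.102] j [-0.47  0.42  0.79  1.92 -0.37  0.95 -0.07] F [ 0.6 -0.9 -2.6]
t: 16.8
position: [520.8, -106.6, 188.0]
tool_rot: [-2.822, -1.372, -0.002]
force: [0.5, -0.4, -4.1]
gripper_width: 12.6
yaw 51.84 tz [-0.171 -0.198  0.143] j [-0.49  0.43  0.82  1.93 -0.39  0.95 -0.15] F [ 0.5 -0.4 -4.1]
```

```bash
for i in 1; do python3 -m inch '[[[0,0,0.02,0,0,0.05],[0,0,0.02,0,0,0.1]]]' >/dev/null; python3 st.py;python3 -m inch '[[[0,0,0.02,0,0,0.05],[0,0,0.02,0,0,0.1]]]'>/dev/null; python3 st.py; done
```

```text
yaw 46.1 tz [-0.169 -0.02   0.052] j [-0.51  0.44  0.85  1.93 -0.4   0.96 -0.23] F [ 0.9  0.7 -1.2]
yaw 40.36 tz [-0.176  0.045  0.136] j [-0.53  0.45  0.88  1.93 -0.42  0.96 -0.32] F [-1.1  0.3 -1.3]
```

```bash
python3 -m inch '[[[0,0,0.02,0,0,0.05],[0,0,0.02,0,0,0.1]]]' >/dev/null; python3 st.py
```

```text
yaw 34.61 tz [-0.124  0.045  0.126] j [-0.54  0.46  0.9   1.93 -0.44  0.97 -0.4 ] F [-0.8  0.  -0.7]
```

```bash
python3 -m inch '[[[0,0,0.01,0,0,0.05],[0,0,0.01,0,0,0.1]]]' >/dev/null; python3 st.py;  python3 -m inch '[[[0,0,0.01,0,0,0.05],[0,0,0.01,0,0,0.1]]]' >/dev/null; python3 st.py
```

```text
yaw 28.88 tz [-0.223  0.036  0.144] j [-0.56  0.47  0.93  1.93 -0.46  0.97 -0.48] F [ 0.  -0.7 -1.7]
yaw 23.14 tz [-0.261 -0.038  0.125] j [-0.58  0.48  0.96  1.93 -0.48  0.98 -0.56] F [-0.4 -0.4 -2. ]
```

```bash
python3 -m inch '[[[0,0,0.01,0,0,0.05],[0,0,0.01,0,0,0.1]]]' >/dev/null; python3 st.py
```

```text
yaw 17.4 tz [-0.263 -0.119  0.171] j [-0.59  0.49  0.99  1.93 -0.49  0.99 -0.64] F [ 0.  -0.7 -2.5]
```

```bash
python3 -m inch '[[[0,0,0.01,0,0,0.03],[0,0,0.01,0,0,0.06]]]' >/dev/null; python3 st.py
```

```text
yaw 13.95 tz [-0.245  0.041  0.159] j [-0.6   0.5   1.01  1.93 -0.51  0.99 -0.69] F [-1.4  0.3 -1. ]
```

```bash
python3 -m inch '[[[0,0,0.01,0,0,0.03],[0,0,0.01,0,0,0.06]]]' >/dev/null; python3 st.py
```

```text
yaw 10.41 tz [-0.167  0.05   0.136] j [-0.61  0.5   1.03  1.93 -0.52  1.   -0.73] F [-0.1 -0.2 -0.7]
```

```bash
python3 -m inch '[[[0,0,0.01,0,0,0.04],[0,0,0.01,0,0,0.08]]]' >/dev/null; python3 st.py
```

```text
yaw 5.69 tz [-0.152  0.135  0.097] j [-0.62  0.51  1.05  1.93 -0.53  1.01 -0.8 ] F [-0.4 -0.2 -0.6]
```

```bash
python3 -m inch '[[[0,0,0.01,0,0,0.04],[0,0,0.01,0,0,0.08]]]' >/dev/null; python3 st.py
```

```text
yaw 0.97 tz [-0.162  0.137  0.073] j [-0.63  0.52  1.07  1.93 -0.55  1.01 -0.86] F [-1.3 -0.4 -0. ]
```

```bash
python3 -m inch '[[[0,0,0.01,0,0,0.04],[0,0,0.01,0,0,0.08]]]' >/dev/null; python3 st.py
```

```text
yaw -3.75 tz [-0.162  0.189  0.089] j [-0.65  0.54  1.1   1.94 -0.57  1.02 -0.93] F [-1.4 -0.2  1. ]
```

```bash
python3 -m inch '[[[0,0,0.01,0,0,0.04],[0,0,0.01,0,0,0.08]]]' >/dev/null; python3 st.py
```

```text
yaw -8.46 tz [-0.175  0.219  0.17 ] j [-0.66  0.55  1.12  1.94 -0.58  1.03 -0.99] F [-1.3  0.7  1. ]
```

```bash
python3 -m inch '[[[0,0,0.01,0,0,0.04],[0,0,0.01,0,0,0.08]]]' >/dev/null; python3 st.py
```

```text
yaw -13.18 tz [-0.243  0.185  0.132] j [-0.67  0.56  1.14  1.94 -0.6   1.04 -1.05] F [0.  0.1 0.5]
```

```bash
python3 -m inch '[[[0,0,0,0,0,0.04],[0,0,0,0,0,0.08]]]' >/dev/null; python3 st.py
```

```text
yaw -17.9 tz [-0.218  0.131  0.126] j [-0.68  0.57  1.17  1.94 -0.62  1.05 -1.12] F [-1.5  0.  -1. ]
```

```bash
python3 -m inch '[[[0,0,0,0,0,0.04],[0,0,0,0,0,0.08]]]' >/dev/null; python3 st.py
```

```text
yaw -22.61 tz [-0.296  0.126  0.124] j [-0.68  0.59  1.19  1.94 -0.64  1.06 -1.18] F [ 0.5  0.1 -1.2]
```

```bash
python3 -m inch '[[[0,0,0,0,0,0.04],[0,0,0,0,0,0.08]]]' >/dev/null; python3 st.py
```

```text
yaw -27.32 tz [-0.221  0.184  0.102] j [-0.69  0.6   1.21  1.94 -0.65  1.07 -1.25] F [-0.9 -0.5 -0.1]
```

```bash
python3 -m inch '[[[0,0,0,0,0,0],[0,0,0,0,0,0],[0,0,0,0,0,0],[0,0,-1.5,0,0,0],[0,0,-4.5,0,0,-0.1],[0,0,-4.5,0,0,-0.25],[0,0,-4.5,0,0,-0.4],[0,0,-4.5,0,0,-0.55]]]' 4.6;python3 -m inch '[[[0,0,0,0,0,-0.15],[0,0,0,0,0,-0.3],[0,0,0,0,0,-0.45],[0,0,0,0,0,-0.6],[0,0,0,0,0,-0.75],[0,0,0,0,0,-0.9],[0,0,0,0,0,-1.05],[0,0,0,0,0,-1.2]]]';python3 -m inch '[[[0,0,0,0,0,-0.15],[0,0,0,0,0,-0.3],[0,0,0,0,0,-0.45],[0,0,0,0,0,-0.6],[0,0,0,0,0,-0.75],[0,0,0,0,0,-0.9],[0,0,0,0,0,-1.05],[0,0,0,0,0,-1.2]]]'
python3 st.py; python3 - <<'E'
from h import *
print(to_tool([520.8,-106.6,230],rv(np.radians(180-27.3))))
E
```

```text
t: 20.8
position: [520.8, -106.7, 234.4]
tool_rot: [-3.134, -0.124, -0.002]
force: [-0.8, -1.2, -0.5]
gripper_width: 45.8
t: 21.6
position: [521.1, -107.4, 235.7]
tool_rot: [-2.519, -1.873, -0.008]
force: [0.4, 0.0, 0.4]
gripper_width: 46.2
t: 22.4
position: [521.3, -108.1, 237.0]
tool_rot: [1.022, 2.968, 0.008]
force: [0.3, 0.7, 0.7]
gripper_width: 45.6
yaw 142.01 tz [ 0.008 -0.04  -0.02 ] j [-0.26  0.31  0.48  1.85 -0.17  1.02  1.19] F [0.3 0.7 0.7]
(array([0.14, 0.08, 0.7 ]), array([ 0.006,  0.001, -0.187]))
```

```bash
python3 -m inch '[[[0.1,0.08,0,0,0,-0.15],[0.14,0.08,0,0.006,0,-0.187],[0.14,0.08,0,0.006,0,-0.187],[0.14,0.08,0,0.006,0,-0.187]]]'
python3 st.py; python3 - <<'E'
from h import *
cv2.imwrite("pics/w17.png",cv2.resize(snapshot("wrist")[150:350,220:420,::-1],None,fx=3,fy=3))
E
```

```text
t: 22.8
position: [520.9, -107.1, 237.8]
tool_rot: [0.744, 3.05, -0.002]
force: [-0.1, -0.4, -0.3]
gripper_width: 46.1
yaw 152.6 tz [ 0.006 -0.003 -0.021] j [-0.24  0.3   0.44  1.85 -0.15  1.02  1.35] F [-0.1 -0.4 -0.3]
```

View pics/w17.png

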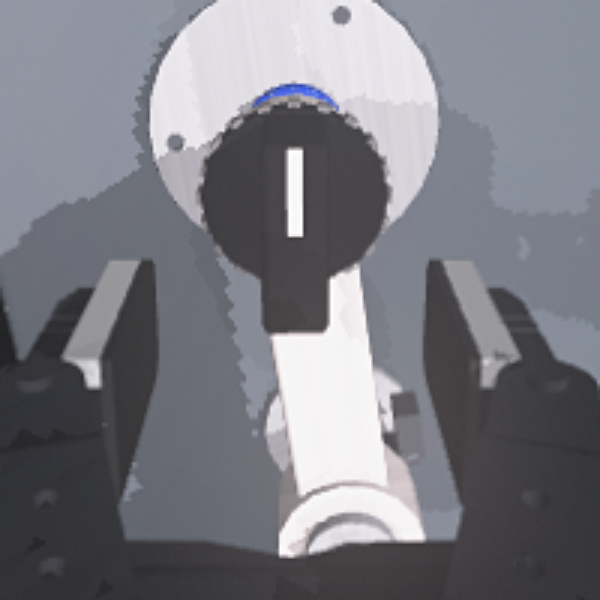

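```bash
python3 -m inch '[[[0,0,3,0,0,0],[0,0,4.5,0,0,0],[0,0,4.95,0,0,0],[0,0,4.95,0,0,0],[0,0,4.95,0,0,0]]]' 4.6; python3 -m inch '[[[0,0,0,0,0,0],[0,0,0,0,0,0],[0,0,0,0,0,0],[0,0,0,0,0,0],[0,0,0,0,0,0],[0,0,0,0,0,0]]]' 1.0;python3 st.py
```

```text
t: 23.35
position: [521.5, -107.2, 188.9]
tool_rot: [0.744, 3.049, -0.002]
force: [0.8, 0.1, -0.2]
gripper_width: 46.1
t: 23.95
position: [522.0, -107.2, 189.9]
tool_rot: [0.743, 3.048, -0.001]
force: [-0.6, 0.6, 5.4]
gripper_width: 12.3
yaw 152.59 tz [ 0.086  0.165 -0.006] j [-0.22  0.36  0.42  1.9  -0.18  0.91  1.38] F [-0.6  0.6  5.4]
```

```bash
python3 -m inch '[[[0,0,0,0,0,0.04],[0,0,0,0,0,0.08]]]' >/dev/null; python3 st.py
```

```text
yaw 147.93 tz [-0.208  0.127  0.151] j [-0.23  0.36  0.44  1.91 -0.19  0.91  1.31] F [ 1.1  0.2 -1.8]
```

```bash
python3 -m inch '[[[0,0,0,0,0,0.04],[0,0,0,0,0,0.08]]]' >/dev/null; python3 st.py
```

```text
yaw 143.25 tz [-0.229 -0.039  0.096] j [-0.25  0.36  0.46  1.91 -0.2   0.91  1.24] F [ 0.7  0.2 -2.4]
```

```bash
python3 -m inch '[[[0,0,0,0,0,0.04],[0,0,0,0,0,0.08]]]' >/dev/null; python3 st.py
```

```text
yaw 138.59 tz [-0.213  0.009  0.086] j [-0.26  0.36  0.48  1.91 -0.21  0.91  1.17] F [ 0.1 -0.7 -1.8]
```

```bash
python3 -m inch '[[[0,0,0,0,0,0.04],[0,0,0,0,0,0.08]]]' >/dev/null; python3 st.py
```

```text
yaw 133.92 tz [-0.183  0.072  0.124] j [-0.28  0.37  0.5   1.91 -0.22  0.92  1.1 ] F [-0.7 -0.8 -2.2]
```

```bash
python3 -m inch '[[[0,0,0,0,0,0.03],[0,0,0,0,0,0.06]]]' >/dev/null; python3 st.py
```

```text
yaw 130.4 tz [-0.177  0.056  0.219] j [-0.29  0.37  0.52  1.91 -0.22  0.92  1.04] F [ 0.6  0.  -1.9]
```

```bash
python3 -m inch '[[[0,0,0,0,0,0.03],[0,0,0,0,0,0.06]]]' >/dev/null; python3 st.py
```

```text
yaw 126.83 tz [-0.212  0.185  0.196] j [-0.3   0.37  0.54  1.91 -0.23  0.92  0.99] F [-0.7 -0.2 -0.7]
```

```bash
python3 -m inch '[[[0,0,0,0,0,0.015],[0,0,0,0,0,0.03]]]' >/dev/null; python3 st.py
```

```text
yaw 125.05 tz [-0.241  0.151  0.18 ] j [-0.31  0.37  0.54  1.91 -0.24  0.92  0.96] F [-1.2  0.4 -1.3]
```

```bash
python3 -m inch '[[[0,0,0,0,0,0.015],[0,0,0,0,0,0.03]]]' >/dev/null; python3 st.py
```

```text
yaw 123.27 tz [-0.174  0.119  0.222] j [-0.31  0.37  0.55  1.91 -0.24  0.92  0.93] F [-0.5 -1.4 -1.5]
```

```bash
cat > av.py <<'E'
from h import *
L=[];Y=[]
for i in range(4):
    snapshot("top"); s=r.sense(); L.append(s["ft_torque"][2]);Y.append(yaw(s))
print("hold tz",np.round(L,3),np.mean(L).round(3),"yaw",np.round(Y,2))
E
python3 av.py;python3 -m inch '[[[0,0,0,0,0,0.02],[0,0,0,0,0,0.04]]]' >/dev/null; python3 st.py; python3 av.py
```

```text
hold tz [0.226 0.194 0.23  0.21 ] 0.215 yaw [123.22 123.29 123.33 123.34]
yaw 120.95 tz [-0.183  0.24   0.224] j [-0.32  0.37  0.56  1.91 -0.24  0.92  0.9 ] F [-0.7 -1.3  0.1]
hold tz [0.168 0.227 0.202 0.168] 0.191 yaw [120.88 120.98 121.03 121.05]
```

```bash
python3 -m inch '[[[0,0,0,0,0,0],[0,0,0,0,0,0],[0,0,0,0,0,0],[0,0,0,0,0,0]]]' 4.0;python3 st.py; python3 - <<'E'
from h import *
cv2.imwrite("pics/w18.png",cv2.resize(snapshot("wrist")[150:350,220:420,::-1],None,fx=3,fy=3))
E
```

```text
t: 26.55
position: [521.6, -107.8, 190.3]
tool_rot: [1.543, 2.731, -0.0]
force: [-0.7, -1.0, 0.6]
gripper_width: 40.2
yaw 121.05 tz [ 0.018  0.013 -0.023] j [-0.32  0.37  0.56  1.91 -0.24  0.92  0.9 ] F [-0.7 -1.   0.6]
```

View pics/w18.png

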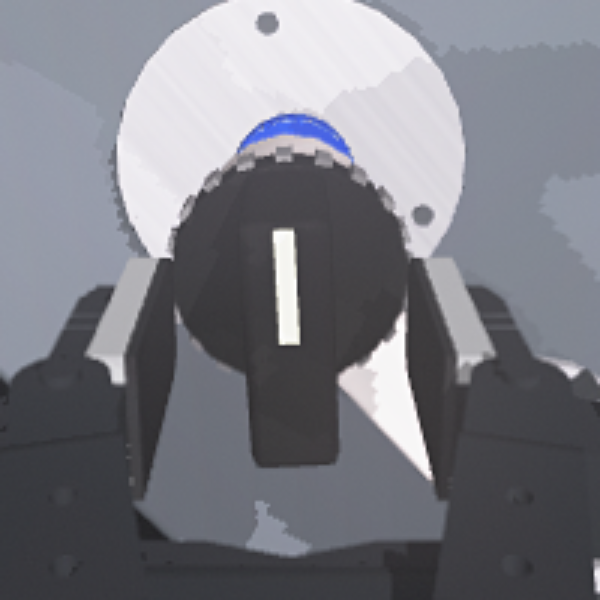

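Released, the bar sprang back about 3.5° relative to the jaws: the index line runs from (283,230) to (290,345) in the crop, tilted counterclockwise. That fits a break-over. I'll quantify the angle, then repeat slightly deeper. If the bar returns to the same angle, the click is confirmed.

```bash
cat > bar.py <<'E'
from h import *
import sys
s=r.sense();c=get_calibration("wrist");im=snapshot("wrist")[:,:,::-1]
cv2.imwrite(f"pics/{sys.argv[1]}.png",cv2.resize(im[150:350,220:420],None,fx=3,fy=3))
m=(im.min(2)>170).astype(np.uint8);m[:, :290]=0;m[:,345:]=0;m[:190]=0;m[285:]=0
n,l,st,ce=cv2.connectedComponentsWithStats(m)
for i in range(1,n):
    if st[i,4]>60:
        y,x=np.nonzero(l==i)
        W=np.array([pw("wrist",(a,b),192,c)[:2] for a,b in zip(x,y)])
        u,sv,vt=np.linalg.svd(W-W.mean(0),full_matrices=False)
        print(st[i],sv.round(1),"line angle mod180",np.degrees(np.arctan2(vt[0][1],vt[0][0]))%180,"yaw",yaw(s))
E
python3 bar.py w19
```

```text
[290 190  18  18 175] [30.7 17.5] line angle mod180 85.80938871135226 yaw 121.05073032112772
[329 190  16  21 173] [33.2 16.3] line angle mod180 147.4761057259474 yaw 121.05073032112772
[300 195  37  10 140] [47.7 10.2] line angle mod180 26.225949058329423 yaw 121.05073032112772
[311 227   9  38 253] [85.4 13.5] line angle mod180 124.13097633325643 yaw 121.05073032112772
[333 267  12  18 137] [23.6 17.2] line angle mod180 120.27580491828486 yaw 121.05073032112772
```

```bash
python3 -m inch '[[[0,0,0,0,0,-0.03],[0,0,0,0,0,-0.054],[0,0,0,0,0,-0.054]]]' 4.0; python3 -m inch '[[[0,0,0,0,0,0],[0,0,0,0,0,0],[0,0,0,0,0,0],[0,0,0,0,0,0],[0,0,0,0,0,0]]]' 1.0;python3 st.py;python3 -m inch '[[[0,0,0,0,0,0.02],[0,0,0,0,0,0.04]]]' >/dev/null; python3 st.py; python3 av.py
```

```text
t: 26.95
position: [521.6, -107.8, 190.3]
tool_rot: [1.467, 2.772, -0.0]
force: [-0.3, 0.4, -1.2]
gripper_width: 40.1
t: 27.45
position: [521.6, -107.8, 190.4]
tool_rot: [1.467, 2.772, -0.0]
force: [-0.5, 0.1, 3.9]
gripper_width: 12.5
yaw 124.22 tz [ 0.037  0.208 -0.037] j [-0.31  0.37  0.55  1.91 -0.24  0.92  0.95] F [-0.5  0.1  3.9]
yaw 121.84 tz [-0.03   0.322  0.295] j [-0.32  0.37  0.56  1.91 -0.24  0.92  0.91] F [-0.7  0.7  2.6]
hold tz [0.185 0.188 0.231 0.249] 0.213 yaw [121.77 121.88 121.92 121.94]
```

```bash
python3 -m inch '[[[0,0,0,0,0,0.02],[0,0,0,0,0,0.04]]]' >/dev/null; python3 st.py; python3 av.py
```

```text
yaw 119.55 tz [-0.04   0.336  0.234] j [-0.32  0.37  0.57  1.91 -0.25  0.92  0.88] F [-1.   0.3  4. ]
hold tz [0.215 0.216 0.229 0.208] 0.217 yaw [119.48 119.59 119.63 119.65]
```

Torque stays on the plateau at about 0.217 N m as I turn further, so this is the break-over. I'll release and check the return angle.

```bash
python3 -m inch '[[[0,0,0,0,0,0],[0,0,0,0,0,0],[0,0,0,0,0,0],[0,0,0,0,0,0]]]' 4.0; python3 bar.py w20 | grep 227; python3 bar.py w20
```

```text
t: 28.65
position: [521.5, -107.9, 190.3]
tool_rot: [1.577, 2.712, -0.0]
force: [0.6, -0.0, 0.6]
gripper_width: 40.2
[290 190  18  17 177] [30.6 17.8] line angle mod180 84.50904176262735 yaw 119.64630378151232
[329 190  16  21 170] [32.7 16.1] line angle mod180 145.70447426288658 yaw 119.64630378151232
[301 195  35  10 141] [46.7 10.2] line angle mod180 24.904640273864924 yaw 119.64630378151232
[310 226  10  39 250] [84.4 13.4] line angle mod180 123.49940627592301 yaw 119.64630378151232
[334 267  11  18 119] [21.7 14.6] line angle mod180 128.2675536902081 yaw 119.64630378151232
```

View pics/w20.png

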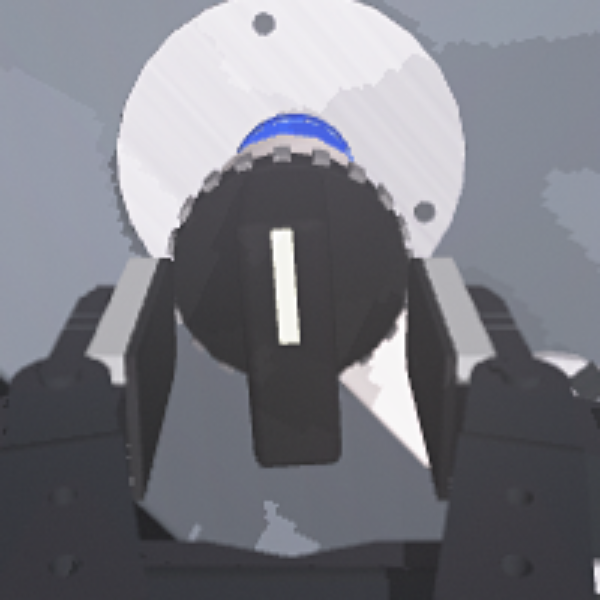

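The return angle is 123.5° against 124.1° before, although I went 1.4° deeper. That supports a break-over but isn't fully decisive. I'll make one slightly deeper pass, watching for any rise above 0.24 N m.

```bash
python3 -m inch '[[[0,0,0,0,0,-0.03],[0,0,0,0,0,-0.067],[0,0,0,0,0,-0.067]]]' 4.0 >/dev/null; python3 -m inch '[[[0,0,0,0,0,0],[0,0,0,0,0,0],[0,0,0,0,0,0],[0,0,0,0,0,0],[0,0,0,0,0,0]]]' 1.0 >/dev/null;python3 st.py;python3 -m inch '[[[0,0,0,0,0,0.04],[0,0,0,0,0,0.08]]]' >/dev/null; python3 av.py
```

```text
yaw 123.59 tz [-0.022  0.243  0.006] j [-0.31  0.37  0.55  1.91 -0.24  0.92  0.94] F [-0.7 -0.8  3.6]
hold tz [0.188 0.179 0.163 0.245] 0.194 yaw [118.79 118.98 119.06 119.08]
```

```bash
python3 -m inch '[[[0,0,0,0,0,0.01],[0,0,0,0,0,0.02]]]' >/dev/null; python3 av.py
```

```text
hold tz [0.215 0.212 0.217 0.206] 0.212 yaw [117.87 117.91 117.94 117.94]
```

```bash
python3 -m inch '[[[0,0,0,0,0,0.01],[0,0,0,0,0,0.025]]]' >/dev/null; python3 av.py
```

```text
hold tz [0.236 0.24  0.213 0.244] 0.233 yaw [116.39 116.46 116.5  116.51]
```

```bash
python3 -m inch '[[[0,0,0,0,0,0],[0,0,0,0,0,0],[0,0,0,0,0,0],[0,0,0,0,0,0]]]' 4.0; python3 bar.py w21; python3 bar.py w21|grep -E " (3[89]|40) "
```

```text
t: 31.15
position: [521.5, -108.0, 190.5]
tool_rot: [1.65, 2.667, -0.0]
force: [-0.1, 0.1, 0.1]
gripper_width: 39.8
[290 190  17  18 177] [30.6 17.6] line angle mod180 84.53722015002481 yaw 116.50263535708424
[328 190  17  21 173] [33.7 16.4] line angle mod180 142.2456761353434 yaw 116.50263535708424
[300 195  36   9 141] [48.  10.6] line angle mod180 24.11311279582444 yaw 116.50263535708424
[309 226  10  38 244] [82.4 12.9] line angle mod180 122.16124694189261 yaw 116.50263535708424
[336 269   9  14  80] [14.6  9.3] line angle mod180 132.63917347922552 yaw 116.50263535708424
[309 226  11  38 246] [83.3 13. ] line angle mod180 122.4123009708712 yaw 116.50431637651343
```

Going deeper made the spring-back larger: 3.1°, 3.9°, then 5.8°, with torque 0.21–0.23 N m. So it has broken over and stays below the end stop. Now I lift clear and check.

```bash
python3 -m inch '[[[0,0,-0.5,0,0,0],[0,0,-3,0,0,0],[0,0,-7,0,0,0],[0,0,-10,0,0,0],[0,0,-10,0,0,0],[0,0,-10,0,0,0],[0,0,-10,0,0,0]]]' 5.0; python3 - <<'E'
from h import *
im=snapshot("wrist")[:,:,::-1];cv2.imwrite("pics/w22.png",im)
cv2.imwrite("pics/s22.png",cv2.resize(snapshot("side")[150:300,170:420,::-1],None,fx=3,fy=3))
E
```

```text
t: 31.95
position: [520.6, -107.4, 289.8]
tool_rot: [1.651, 2.668, -0.001]
force: [-1.1, -0.5, -1.1]
gripper_width: 50.0
```

View pics/w22.png

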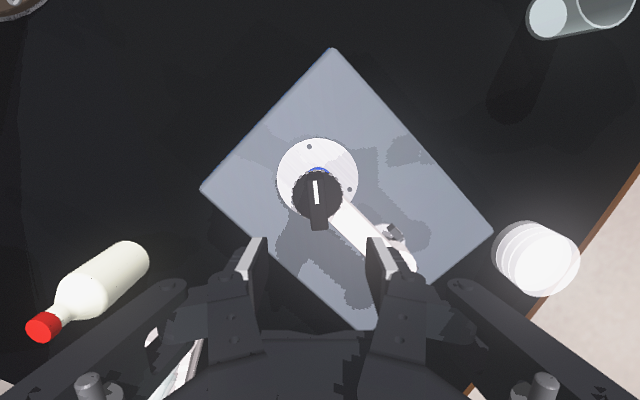

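View pics/s22.png

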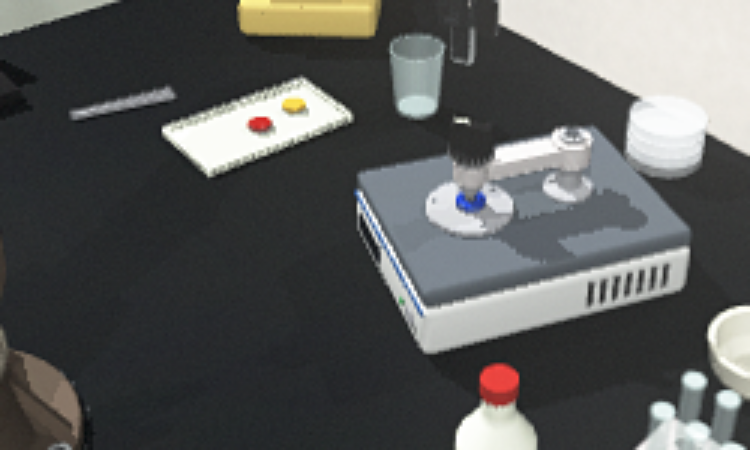

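The wrist view shows the knob centred over the plate at about (317,195). The side view shows the blue coupon under the anvil at about (470,200), the arm home, and the other things where they were. Handing in.

```bash
python3 -c "
from workcell import r
print(r.job_done()); print(r.sense()['t'])"
```

```text
the job is handed in; nothing more can be done
None
the job is handed in; nothing more can be done
```

The blue coupon is on the crystal, the press arm is home on its stop, and the torque knob has been turned to its click and released. I handed the job in at about 32 s of the 72 s; no verdict was given.

- **Coupon:** the first attempts to grip it needed a lower hand and a retry. Once placed, the images put its centre within about 2 mm of the crystal's.
- **Press arm:** I swung it home with the open fingers either side of the bar, until it stopped moving and the force rose to about 10 N.
- **Knob:** it took one regrasp and about 2.5 rad of turning to reach the click. From there the torque stayed at 0.19–0.23 N m, with one brief 0.295 reading while moving.
- **Click check:** I released it, then turned and released it twice more, slightly deeper each time, instead of stopping at the first click. It sprang back further each time (3.1°, 3.9°, 5.8°), and I saw no sign of the solid end.
- **Last check:** the arm was home over the coupon, the gripper was clear of everything, and none of the other things in view had moved.

Two things are less certain. I could not measure the clamp force directly; I infer it from the torque plateau and the spring-back. The knob also did not return to quite the same angle each time, drifting about 2° in all (124.1°, 123.5°, 122.3°), so it may have tightened very slightly.

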